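Sort guide rollers by bearing drag

ROBOT

A 6-joint arm with a two-finger parallel gripper is mounted at the origin on the work surface. World frame = base frame: x ahead of the robot, y to its left, z up, the work surface at z = 0. Lengths are in m, angles in rad, forces in N, time in s.
With the tool pointing down it reaches from about 0.35 to 0.775 m from the base axis. Payload 7.3 kg.
Tool frame: the origin (TCP) lies at the very end of the fingers, on their centre line; the grasp point (between the pads) lies 19 mm behind it; z points along the fingers, y is the line along which they close (so a half turn about z gives the same grasp; the last joint's range is limited). The gripper opens to 92 mm and grips with 3 to 60 N. Pads are 19 mm wide; open, the fingers measure 130 mm over their backs; the gripper's body (75 mm by 190 mm) begins 47 mm behind the grasp point.
Start: joints at [-1.356, 0.342, 1.524, -0, 1.275, -0.146], TCP at [0.185, -0.491, 0.227] pointing down, gripper open.
Joint ranges: [-2.53, 2.53], [-0.77, 2.02], [0.04, 2.7], [-1, 4.14], [0.28, 2.66], [-3.11, 3.11]. Speed limits (rad/s): [2.57, 2.57, 3.14, 3.14, 3.14, 3.14].

INTERFACE

Orientations are given as [roll, pitch, yaw] about the fixed x, y, z axes, in that order (R = Rz(yaw) Ry(pitch) Rx(roll)).
In Python, from cell import * gives the robot as it stands.
- The arm moves only by the tool step_arm, never from a script. Its argument "commands" is a list of rows, each a list of 7 numbers: the opening, from 0 (shut) to 1 (fully open), then the shift along the world's x, y, z in cm, then the turn, a rotation vector about the world's x, y, z in rad. A call has 1 to 5 rows; each row is the pose to reach, as a shift and turn from the pose commanded when the call began; what a row does not reach only later rows make up. A row lasts 1/12 s, in which the tool goes at most 41.7 mm and 7.16 degrees, less where a joint would pass 70% of its speed; a pose out of reach is approached as far as the arm can. A call with a gripper value outside its range is refused whole. The fingers move at their own pace and stop on an object; "grip_force" is the grip in N (left out, the last holds). Time passes only in rows, so rows that repeat a pose let the fingers close. It gives the time, the measured TCP pose, the force, the opening and the grip force at its end, in the units of the state.
- observe(): the state, without advancing time (a new reading comes with each control period).
- read_camera(name): name is "scene" or "side" or "wrist"; returns the picture (400x640x3 uint8, red, green, blue); there is no depth.
- camera_model(name): a dict with "vfov" (degrees; the focal length in pixels is half the picture's height over the tangent of half this angle, whatever the lens; pixels are square), "cx", "cy" (the principal point, pixels), "k1" (the pictures are not rectified: a ray, as slopes to the right and down, at radius r is drawn at 1 + k1 r^2 times it, then the intrinsics apply), "world_to_cam" (4x4, takes a point from world to camera coordinates). Camera axes: x right, y up, looking along -z (the intrinsics and any distortion apply to the point x, -y, -z); pixel columns grow to the right and rows downward; lengths in m; the calibration is good to about 2 mm. A picture is of the moment at which its call begins: read the wrist's pose just before it. camera_model takes no time and is no camera call; for the wrist camera it gives the pose at the moment of the call.
- hand_in(): hands the job in; it is judged then, once.
The state is a dict: "time": time; "qpos": joint angles; "qvel": joint speeds; "joint_efforts": joint torques, N m; "tool_pos": TCP position; "tool_rot": TCP orientation; "contact_force": force on the tool from outside, world axes, zero at the start; "torque": the same for the moment, N m; "opening": finger opening in m; "grip_force": force on a finger pad.
Only numpy, scipy, OpenCV 4.12 (cv2) and the standard library are available. Lean on these libraries where they do the work, as an engineer would, in place of code of your own. Each camera call takes 0.05 s, during which the arm holds its last target. There are 200 camera calls.

TASK

Three identical-looking guide rollers stand in the nests of the sloping blue rack: turn the wheel of each by hand where it stands, at least an eighth of a turn one way, leave it turned, and feel how much its bearing drags. Then set the stiffest one down upright inside the red tray, near its middle, and the one that turns most freely in the same way in the green tray, without dropping them, and leave the remaining one in its nest and the other things on the bench as they are.

Things in the scene. Friction and masses are not known exactly. Their poses are not given: they have to be found in the camera images.
- nest_0 (a point): Floor centre of the rack's nest at y = +115 mm, axes as the rack's. In it stands one of three look-alike guide rollers, loose, 0.3-0.5 kg, axle along the face normal: steel housing 52 x 52 x 22 mm, boss, aluminium wheel 44 mm across from 30 to 60 mm above the floor, turning endlessly. Drag: dry friction, freest 0.015, middle 0.14, stiffest 0.36 N m; it lingers after a slow turn stops.
- nest_1 (a point): Floor centre of the rack's nest at y = 0 mm, axes as the rack's. In it stands one of three look-alike guide rollers, loose, 0.3-0.5 kg, axle along the face normal: steel housing 52 x 52 x 22 mm, boss, aluminium wheel 44 mm across from 30 to 60 mm above the floor, turning endlessly. Drag: dry friction, freest 0.015, middle 0.14, stiffest 0.36 N m; it lingers after a slow turn stops.
- nest_2 (a point): Floor centre of the rack's nest at y = -115 mm, axes as the rack's. In it stands one of three look-alike guide rollers, loose, 0.3-0.5 kg, axle along the face normal: steel housing 52 x 52 x 22 mm, boss, aluminium wheel 44 mm across from 30 to 60 mm above the floor, turning endlessly. Drag: dry friction, freest 0.015, middle 0.14, stiffest 0.36 N m; it lingers after a slow turn stops.
- rack: Fixed blue rack, 346 mm wide along its y; its face slopes 35 degrees and faces the robot (normal leans from vertical towards the rack's -x). Three nests 55 x 55 mm at y = +115, 0, -115 mm, floor centres 58 mm above the bench at x = 0, with 12 mm high rims that keep the housings from turning. Origin: on the bench under the middle nest.
- red_tray: Red plastic tray, fixed to the bench, 112 x 112 mm outside, walls 5 mm thick and 24 mm high, inner floor about 5 mm above the bench. Origin: centre of its underside, z up, sides along its x and y.
- green_tray: Green plastic tray, fixed to the bench, 112 x 112 mm outside, walls 5 mm thick and 24 mm high, inner floor about 5 mm above the bench. Origin: centre of its underside, z up, sides along its x and y.
- grease_tin: Steel tin with blue cap, 48 mm in diameter, 45 mm tall, fixed to the bench between the trays, only in the way. Origin: centre of its underside.
- coupon: Blue T-shaped practice coupon with green patches, 140 x 110 mm, 85 mm tall, loose; leave alone. Origin: centre of its underside.
- brush: Hand brush lying on the bench; leave alone. Origin: its middle, underneath.
- spanner: Steel spanner lying on the bench; leave alone. Origin: its middle, underneath.
- bolt_jar: Glass jar, 64 mm in diameter, 85 mm tall, black cap; leave alone. Origin: centre of its underside.
- steel_block: Steel block 60 x 40 x 40 mm; leave alone. Origin: centre of its underside.
Mind the look-alikes: they are no part of the job. Of the things that look like the green_tray, the largest one is meant. Of the things that look like the red_tray, take the one that is farthest to the robot's right at the start.

How it is judged:
By the outcome, as a careful person would: the job done as asked, in the order asked, and still so for the second after the job is handed in, with the robot touching nothing.
It also fails if it takes over 72 s, if anything falls off the work surface, if the arm or the gripper's body presses on something with over 40 N, if the wrist force passes 120 N, or if a joint passes its speed limit or range.

## Working session

There is one attempt and no reset: what is moved stays moved. The work goes in short steps, Python scripts to look and compute and a tool call to move; the robot and the scene stay as the last step left them, time stands still between calls to the robot, and variables do not carry over. Pictures are saved under pics/ and viewed, at most 10 in all, crops included, and the job is handed in when it is done.

Besides the shell and the picture viewer there is one more tool, called as a command line: name --pt "numbers of a row" for each row, then --argument value for the rest. step_arm: Moves the arm, as the interface text tells. Its arguments: {"type":"object","properties":{"commands":{"type":"array"},"grip_force":{"type":"number"}},"required":["commands"]}

```bash
ls; mkdir -p pics
python3 - <<'E'
from cell import *
import cv2
print(observe())
for n in ["scene","side"]:
    im=read_camera(n); cv2.imwrite(f"pics/{n}0.png",im[:,:,::-1]); m=camera_model(n); print(n,m)
E
```

```text
pics
{'time': 0.0, 'qpos': array([-1.35599890e+00,  3.42734948e-01,  1.52503136e+00,  2.69228130e-05,
        1.27538984e+00, -1.46018372e-01]), 'qvel': array([ 0.00077637,  0.00148029, -0.00076841, -0.00070095, -0.00038666,
       -0.0007944 ]), 'joint_efforts': array([-1.19173277e-03, -4.31240630e+01, -2.44215703e+01,  7.17602740e-02,
        5.60344441e-02, -1.05153895e-04]), 'tool_pos': array([ 0.18527591, -0.49078225,  0.22603361]), 'tool_rot': array([-3.14004955e+00, -2.52957867e-04,  3.60807749e-01]), 'contact_force': array([-0.26455567, -0.37977607, -0.19166497]), 'torque': array([0.01751395, 0.02237479, 0.01423201]), 'grip_force': 0.0, 'opening': 0.09164551219083879}
scene {'vfov': 56.658929442089935, 'cx': 317.98828942561266, 'cy': 203.85675285711076, 'k1': 0.011593721649275543, 'world_to_cam': array([[-0.24600135,  0.96919197, -0.01225768,  0.15607336],
       [-0.81090212, -0.19886353,  0.55035538,  0.40176914],
       [ 0.53096241,  0.14532795,  0.83484053, -1.32022911],
       [ 0.        ,  0.        ,  0.        ,  1.        ]])}
side {'vfov': 44.51210090081449, 'cx': 320.4719409368117, 'cy': 202.93035520151602, 'k1': 0.022399364612866596, 'world_to_cam': array([[-0.98932653, -0.14360422,  0.0247153 ,  0.51897455],
       [ 0.09110908, -0.47724663,  0.87403363, -0.10746453],
       [-0.11371962,  0.86695645,  0.4852364 , -1.49485446],
       [ 0.        ,  0.        ,  0.        ,  1.        ]])}
```

View pics/scene0.png

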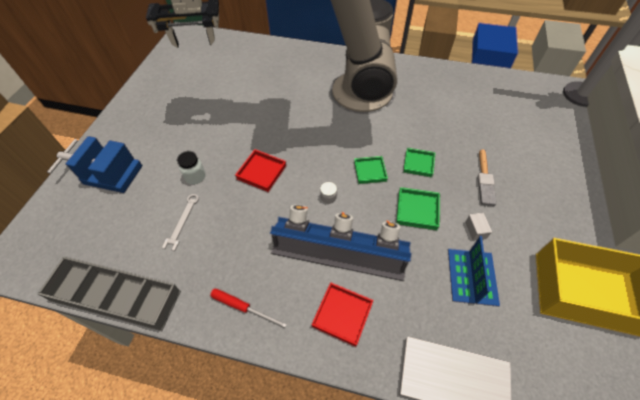

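View pics/side0.png

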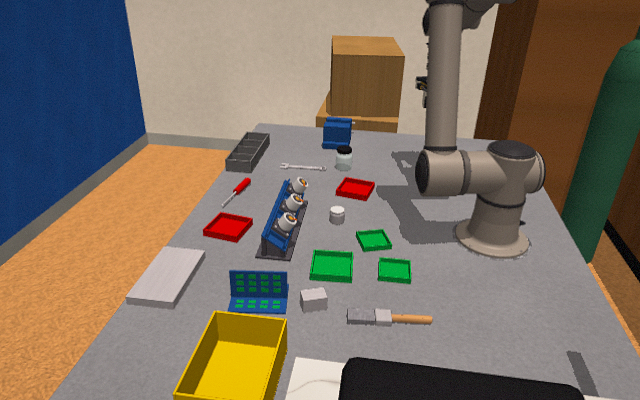

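Scene: the robot is at the top, with its right to the left of the picture. Red trays are at (261,170) and (343,313), green trays at (418,208), (371,170) and (419,162). The roller wheels are at (299,212), (344,220) and (390,231), the tin at (328,191). In the side picture the wheels are at (300,186), (294,202) and (288,221).

```bash
cat > h.py <<'E'
from cell import *
import cv2, numpy as np
from scipy.optimize import least_squares
from scipy.spatial.transform import Rotation as Ro
def proj(m,P):
    P=np.atleast_2d(P); c=(m["world_to_cam"]@np.c_[P,np.ones(len(P))].T).T
    s=np.c_[c[:,0],-c[:,1]]/(-c[:,2:3]); r2=(s**2).sum(1,keepdims=True); s=s*(1+m["k1"]*r2)
    f=200/np.tan(np.radians(m["vfov"])/2); return s*f+[m["cx"],m["cy"]]
def onz(m,uv,z):
    return least_squares(lambda p:(proj(m,[p[0],p[1],z])-uv).ravel(),[0.5,0]).x
def tri(obs):
    return least_squares(lambda p:np.concatenate([(proj(m,p)-uv).ravel() for m,uv in obs]),[0.5,0,.1])
def rackR(yaw):  # columns = rack-face x,y,normal in world
    return Ro.from_euler('z',yaw).as_matrix()@Ro.from_euler('y',-np.radians(35)).as_matrix()
E
python3 - <<'E'
from h import *
S=camera_model("scene");D=camera_model("side")
for a,b in [((299,212),(300,186)),((344,220),(294,202)),((390,231),(288,221))]:
    r=tri([(S,a),(D,b)]); print(r.x.round(3),r.cost)
for n,M,im in [("S",S,cv2.imread("pics/scene0.png")),("D",D,cv2.imread("pics/side0.png"))]:
    hsv=cv2.cvtColor(im,cv2.COLOR_BGR2HSV)
    for c,lo,hi in [("g",(45,120,60),(75,255,255)),("r",(0,170,80),(6,255,255))]:
        k,l,s,ce=cv2.connectedComponentsWithStats(cv2.inRange(hsv,lo,hi))
        for i in range(1,k):
            if s[i,4]>250:
                print(n,c,s[i,4],ce[i].round(),onz(M,ce[i],.012).round(3))
print("tin",onz(S,(328,187),.045),onz(D,(337,210),.045))
f=[(275,245),(407,272)]
print([onz(S,u,0) for u in f])
E
```

```text
[ 0.6   -0.057  0.093] 0.4235798737958372
[0.597 0.058 0.097] 0.2828147628645161
[0.596 0.171 0.095] 0.8652846877485092
S g 667 [419. 162.] [0.292 0.228]
S g 681 [370. 170.] [0.356 0.09 ]
S g 1480 [418. 208.] [0.46  0.242]
S r 1207 [261. 170.] [ 0.434 -0.228]
S r 2274 [342. 314.] [0.797 0.1  ]
S r 362 [229. 300.] [ 0.83  -0.171]
D g 408 [632.  61.] [-1.403 -2.655]
D g 1888 [609. 176.] [-0.511 -0.512]
D g 600 [373. 240.] [0.353 0.094]
D g 1264 [332. 266.] [0.459 0.243]
D g 748 [394. 270.] [0.29  0.232]
D r 606 [355. 189.] [ 0.434 -0.227]
D r 938 [227. 227.] [0.797 0.101]
tin [ 0.47101533 -0.01211197] [ 0.47417299 -0.00580649]
[array([ 0.65790773, -0.11203663]), array([0.65026267, 0.2366207 ])]
```

```bash
cat >> h.py <<'E'
C0=np.array([.622,.057,.058]); YAW=.015
def to(p,R):
    s=observe(); Rc=Ro.from_euler('xyz',s["tool_rot"]).as_matrix()
    print("t",round(s["time"],2),"shift_cm",((p-s["tool_pos"])*100).round(2),"rot",Ro.from_matrix(R@Rc.T).as_rotvec().round(3))
F=np.diag([1,-1,-1.])
def nest(i,h,turn=0.,C=None,yaw=None):  # i: +1,0,-1; tip height h above nest floor
    C=C0 if C is None else C; R=rackR(YAW if yaw is None else yaw)
    return C+R@np.array([0,.115*i,h]), R@Ro.from_euler('z',turn).as_matrix()@F
E
python3 - <<'E'
from h import *
to(*nest(0,.2)); m=camera_model("wrist"); T=np.linalg.inv(m["world_to_cam"]); print(m["vfov"],T.round(3))
E
```

```text
t 0.1 shift_cm [32.2  54.61 -0.43] rot [ 0.113 -0.603 -0.335]
66.34029731659204 [[ 0.354  0.9    0.255  0.254]
 [-0.935  0.341  0.095 -0.465]
 [-0.001 -0.272  0.962  0.385]
 [ 0.     0.     0.     1.   ]]
```

step_arm --pt "1 2.5 3.2 1 0 0 0" --pt "1 5 6.4 2 0 0 0" --pt "1 7.5 9.6 2 0 -0.05 -0.03" --pt "1 10 12.8 2 0.02 -0.15 -0.08" --pt "1 12 16 2 0.04 -0.25 -0.13"

```text
time: 0.52
tool_pos: [0.3075, -0.3295, 0.2471]
tool_rot: [3.106, -0.255, 0.234]
contact_force: [0.4, -0.1, 1.0]
opening: 0.0918
grip_force: 0.0
```

step_arm --pt "1 2.2 3.4 0 0.02 -0.1 -0.05" --pt "1 4.4 6.8 0 0.04 -0.2 -0.1" --pt "1 6.6 10.2 0 0.06 -0.3 -0.16" --pt "1 8.8 13.6 0 0.07 -0.35 -0.2" --pt "1 11 17 0 0.07 -0.35 -0.2"

```text
time: 0.93
tool_pos: [0.4139, -0.1592, 0.2453]
tool_rot: [3.138, -0.607, 0.013]
contact_force: [0.7, -0.7, 0.0]
opening: 0.0915
grip_force: 0.0
```

Run:
```python
from h import *
to(*nest(0,.2))
```

```text
t 0.93 shift_cm [ 9.34 21.45 -2.35] rot [ 0.003 -0.004  0.004]
```

step_arm --pt "1 1.6 3.6 -0.4 0 0 0" --pt "1 3.2 7.2 -0.8 0 0 0" --pt "1 4.8 10.8 -1.2 0 0 0" --pt "1 6.4 14.4 -1.6 0 0 0" --pt "1 8 18 -2 0 0 0"

```text
time: 1.35
tool_pos: [0.4908, 0.01, 0.2276]
tool_rot: [3.133, -0.605, 0.022]
contact_force: [0.2, -0.7, -0.4]
opening: 0.0919
grip_force: 0.0
```

step_arm --pt "1 1.3 3.4 -0.3 0 0 0" --pt "1 1.3 3.4 -0.3 0 0 0" --pt "1 1.3 3.4 -0.3 0 0 0"

```text
time: 1.6
tool_pos: [0.5034, 0.0438, 0.2239]
tool_rot: [3.133, -0.603, 0.025]
contact_force: [-0.9, -0.1, 0.4]
opening: 0.0918
grip_force: 0.0
```

Run:
```python
from h import *
to(*nest(0,.2)); m=camera_model("wrist"); im=read_camera("wrist")
im=np.ascontiguousarray(im[:,:,::-1]); cv2.imwrite("pics/w1raw.png",im)
np.save("w1.npy",m,allow_pickle=True)
for i in (-1,0,1):
    R=rackR(YAW);C=C0+R@[0,.115*i,0]
    sq=[C+R@[a*.0275,b*.0275,.012] for a,b in[(1,1),(1,-1),(-1,-1),(-1,1)]]
    cv2.polylines(im,[proj(m,sq).astype(int)],True,(0,255,255),1)
    ci=[C+R@[.022*np.cos(t),.022*np.sin(t),.06] for t in np.linspace(0,6.28,40)]
    cv2.polylines(im,[proj(m,ci).astype(int)],True,(0,0,255),1)
cv2.imwrite("pics/w1.png",im)
```

```text
t 1.6 shift_cm [ 0.39  1.15 -0.21] rot [ 0.007 -0.008 -0.005]
```

View pics/w1.png

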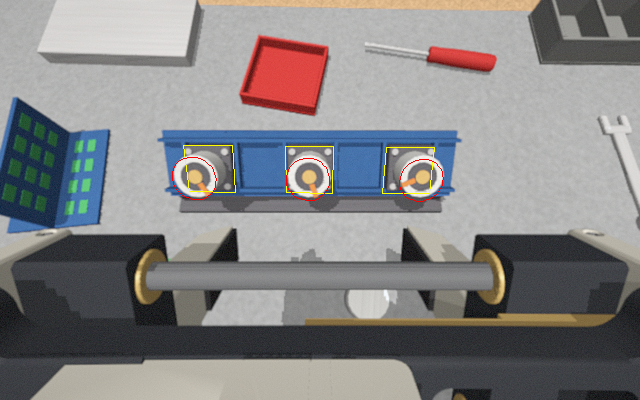

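The wrist picture shows the rack with its wheels at about (195,176), (309,176) and (420,176), each with an orange mark. The projected model fits to about 2 px; I'll refine it from the white discs.

Run:
```python
from h import *
im=cv2.imread("pics/w1raw.png");m=np.load("w1.npy",allow_pickle=True).item()
hsv=cv2.cvtColor(im,cv2.COLOR_BGR2HSV)
w=cv2.inRange(hsv,(0,0,195),(180,60,255))
obs=[]
for i in (-1,0,1):
    p=proj(m,C0+rackR(YAW)@[0,.115*i,.06])[0]; x,y=p.astype(int)
    sub=w[y-32:y+32,x-32:x+32]; cs,_=cv2.findContours(sub,0,2); c=max(cs,key=cv2.contourArea)
    (a,b),r=cv2.minEnclosingCircle(c); q=np.array([a+x-32,b+y-32]); e=cv2.fitEllipse(c); print(i,p.round(1),q.round(1),round(r,1),(np.array(e[0])+[x-32,y-32]).round(1),e[1]); obs.append(np.array(e[0])+[x-32,y-32])
f=lambda v:np.concatenate([(proj(m,[v[0],v[1],.058]+rackR(v[2])@[0,.115*i,.06])[0]-o) for i,o in zip((-1,0,1),obs)])
r=least_squares(f,[.622,.057,.015],x_scale=[.01,.01,.01]);print(r.x,r.fun.round(1))
```

```text
-1 [421.4 180.8] [422. 176.] 22.0 [421.9 175.9] (36.34868621826172, 40.15837097167969)
0 [308.  179.9] [308.5 175.7] 21.7 [309.1 175.5] (38.62190628051758, 40.222652435302734)
1 [194.1 178.9] [195.5 175.2] 22.5 [195.2 175.1] (37.33474349975586, 41.291439056396484)
[0.62679016 0.05639583 0.02093994] [-0.2 -0.  -0.1  0.1  0.3  0. ]
```

```bash
sed -i 's/^C0=.*/C0=np.array([.6255,.0565,.058]); YAW=.02/' h.py
python3 - <<'E'
from h import *
to(*nest(0,.1));to(*nest(-1,.1)); to(*nest(-1,.031)); print(rackR(YAW).round(3))
E
```

```text
t 1.65 shift_cm [ 6.5   1.27 -8.41] rot [ 0.007 -0.008  0.001]
t 1.65 shift_cm [  6.73 -10.22  -8.41] rot [ 0.007 -0.008  0.001]
t 1.65 shift_cm [ 10.69 -10.14 -14.06] rot [ 0.007 -0.008  0.001]
[[ 0.819 -0.02  -0.573]
 [ 0.016  1.    -0.011]
 [ 0.574  0.     0.819]]
```

step_arm --pt "1 2.2 0.5 -2.8 0.007 -0.008 0" --pt "1 4.4 1 -5.6 0.007 -0.008 0" --pt "1 6.5 1.3 -8.4 0.007 -0.008 0" --pt "1 6.5 1.3 -8.4 0.007 -0.008 0"

```text
time: 1.98
tool_pos: [0.5756, 0.0509, 0.1569]
tool_rot: [-3.135, -0.577, 0.013]
contact_force: [-0.0, -0.9, 0.7]
opening: 0.0917
grip_force: 0.0
```

Run:
```python
from h import *
to(*nest(0,.031))
s=observe(); print(s["contact_force"],s["torque"])
```

```text
t 1.98 shift_cm [ 3.21  0.52 -7.35] rot [-0.005 -0.034  0.003]
[-0.02068408 -0.88245265  0.65014658] [-0.00742209  0.32012481 -0.02099613]
```

step_arm --pt "1 0 0 0 0 0 0" --pt "1 0 0 0 0 0 0"

```text
time: 2.15
tool_pos: [0.5728, 0.0515, 0.1601]
tool_rot: [-3.136, -0.58, 0.014]
contact_force: [0.2, -0.5, 1.1]
opening: 0.0915
grip_force: 0.0
```

Run:
```python
from h import *
to(*nest(0,.031))
s=observe(); print(s["contact_force"],s["torque"],s["qpos"])
```

```text
t 2.15 shift_cm [ 3.49  0.47 -7.67] rot [-0.004 -0.031  0.002]
[ 0.16674532 -0.47345491  1.1315406 ] [ 0.0413335   0.31700589 -0.01218376] [-0.07385515  0.27542966  2.00985102  0.1946281   0.28348463  1.30999928]
```

The joint readings show q5 at its 0.28 limit, so I'll fit a quick kinematic model and choose a reachable grasp tilt.

```bash
cat > k.py <<'E'
from h import *
rz=lambda a:Ro.from_euler('z',a).as_matrix(); ry=lambda a:Ro.from_euler('y',a).as_matrix()
Z=np.array([0,0,1.])
LO=np.array([-2.53,-.77,.04,-1,.28,-3.11]);HI=np.array([2.53,2.02,2.7,4.14,2.66,3.11])
L=None
def fk(q,L):
    A=rz(q[0])@ry(q[1]);B=A@ry(q[2]);W=B@rz(q[3])@ry(q[4])
    R=W@rz(q[5])@rz(np.pi/2*0)
    return L[0]*Z+A@Z*L[1]+B@Z*L[2]+W@Z*L[3],R
E
cat > fit.py <<'E'
from k import *
Q=[[-1.35599890,.342734948,1.52503136,0,1.27538984,-.146018372],[-0.07385515,0.27542966,2.00985102,0.1946281,0.28348463,1.30999928]]
P=[[.18527591,-.49078225,.22603361],[.5728,.0515,.1601]];E=[[-3.14004955,0,.3608],[-3.136,-.58,.014]]
for s4 in (1,-1):
  for s6 in (1,-1):
    G=[]
    for q,e in zip(Q,E):
        q=np.array(q)*[1,1,1,s4,1,s6]; R=fk(q,[0]*4)[1]; G.append(R.T@Ro.from_euler('xyz',e).as_matrix())
    print(s4,s6,[g.round(2).tolist() for g in G])
for s4 in (1,-1):
    r=least_squares(lambda L:np.concatenate([fk(np.array(q)*[1,1,1,s4,1,1],L)[0]-p for q,p in zip(Q,P)]),[.2,.4,.4,.2]);print(s4,r.x,r.fun.round(4))
E
python3 fit.py
```

```text
1 1 [[[-0.0, -1.0, -0.0], [1.0, -0.0, -0.0], [0.0, -0.0, 1.0]], [[-0.0, -1.0, -0.0], [1.0, -0.0, -0.0], [0.0, -0.0, 1.0]]]
1 -1 [[[0.29, -0.96, -0.0], [0.96, 0.29, -0.0], [0.0, -0.0, 1.0]], [[-0.5, 0.87, 0.0], [-0.87, -0.5, -0.0], [0.0, -0.0, 1.0]]]
-1 1 [[[-0.0, -1.0, -0.0], [1.0, -0.0, -0.0], [0.0, -0.0, 1.0]], [[-0.37, -0.93, 0.1], [0.93, -0.36, 0.05], [-0.01, 0.11, 0.99]]]
-1 -1 [[[0.29, -0.96, -0.0], [0.96, 0.29, -0.0], [0.0, -0.0, 1.0]], [[-0.15, 0.98, -0.11], [-0.99, -0.15, 0.01], [-0.01, 0.11, 0.99]]]
1 [0.13645539 0.52823765 0.35108055 0.30486432] [-0.076  -0.0102  0.0003  0.002  -0.0775 -0.0003]
-1 [-0.03292627  0.63974324  0.32737551  0.24824679] [-0.0728 -0.0247 -0.0005 -0.0186 -0.106   0.0005]
```

```bash
cat >> k.py <<'E'
def fk(q,L):
    A=rz(q[0])@ry(q[1]);B=A@ry(q[2]);W=B@rz(q[3])@ry(q[4])
    return L[0]*Z+A@Z*L[1]+B@Z*L[2]+W@Z*L[3]+rz(q[0])@[0,L[4],0],W@rz(q[5]+np.pi/2)
E
sed -i '/^for s4/,$d' fit.py
cat >> fit.py <<'E'
r=least_squares(lambda L:np.concatenate([fk(np.array(q),L)[0]-p for q,p in zip(Q,P)]),[.2,.4,.4,.2,.08]);print(r.x.tolist(),r.fun.round(4))
L=r.x
def ik(p,R,q0,lim=True):
    f=lambda q:np.r_[(fk(q,L)[0]-p)*10,Ro.from_matrix(R@fk(q,L)[1].T).as_rotvec()]
    lo=LO.copy()
    if not lim: lo[4]=-1
    b=None
    for k in range(3):
        rr=least_squares(f,np.clip(q0+k*.2,lo+.01,HI-.01),bounds=(lo,HI))
        if b is None or rr.cost<b.cost:b=rr
    return b.x,b.cost
for i in (1,0,-1):
  for d in (0,10,15,20,25,30):
    row=[]
    for th in (-60,-30,0,30,60,90):
        p,_=nest(i,.031); Rr=rackR(YAW)
        R=Rr@rz(np.radians(th))@ry(np.radians(d))@F
        # keep grasp point on the axle: tip = grasp pt + 19mm along tool z
        g=C0+Rr@[0,.115*i,.050]; p=g+R@Z*.019
        q,c=ik(p,R,np.array([.1,.4,2,.1,.5,1.4])); row.append(("%.2f/%.2f/%.2f"%tuple(q[3:])) if c<1e-5 else "--")
    print(i,d,row)
E
python3 fit.py
```

```text
[0.06643794869063321, 0.5743308160327518, 0.3412815766236074, 0.281460284461413, 0.07740399523515405] [ 0.001   0.0003  0.      0.     -0.001  -0.    ]
1 0 ['--', '--', '--', '--', '--', '--']
1 10 ['--', '0.11/0.30/2.09', '-0.19/0.37/1.90', '-0.48/0.39/1.69', '-0.80/0.38/1.51', '--']
1 15 ['0.71/0.32/1.96', '0.23/0.42/1.96', '-0.11/0.50/1.82', '-0.43/0.53/1.65', '-0.77/0.51/1.50', '--']
1 20 ['0.78/0.43/1.86', '0.29/0.55/1.88', '-0.07/0.63/1.77', '-0.39/0.66/1.62', '-0.75/0.63/1.50', '--']
1 25 ['0.82/0.54/1.80', '0.33/0.67/1.84', '-0.04/0.76/1.74', '-0.37/0.79/1.60', '-0.74/0.75/1.50', '--']
1 30 ['0.84/0.65/1.76', '0.35/0.79/1.81', '-0.02/0.89/1.72', '-0.36/0.92/1.59', '-0.72/0.87/1.49', '--']
0 0 ['--', '--', '--', '--', '--', '--']
0 10 ['0.87/0.30/1.62', '0.45/0.32/1.55', '0.09/0.32/1.42', '-0.27/0.29/1.29', '--', '--']
0 15 ['0.85/0.42/1.62', '0.42/0.46/1.57', '0.05/0.46/1.46', '-0.32/0.43/1.35', '-0.77/0.36/1.33', '--']
0 20 ['0.83/0.54/1.61', '0.40/0.59/1.58', '0.03/0.60/1.49', '-0.34/0.56/1.39', '-0.79/0.48/1.37', '--']
0 25 ['0.82/0.65/1.61', '0.38/0.71/1.59', '0.02/0.73/1.50', '-0.35/0.69/1.41', '-0.80/0.60/1.39', '--']
0 30 ['0.80/0.76/1.61', '0.37/0.83/1.59', '0.01/0.86/1.51', '-0.36/0.81/1.42', '-0.80/0.72/1.41', '--']
-1 0 ['--', '--', '--', '--', '--', '--']
-1 10 ['0.91/0.43/1.39', '0.62/0.41/1.19', '0.36/0.37/0.96', '0.11/0.28/0.72', '--', '--']
-1 15 ['0.84/0.55/1.44', '0.51/0.54/1.29', '0.21/0.49/1.11', '-0.11/0.39/0.95', '--', '--']
-1 20 ['0.79/0.67/1.47', '0.44/0.67/1.35', '0.12/0.62/1.20', '-0.23/0.51/1.08', '-0.74/0.36/1.12', '--']
-1 25 ['0.76/0.78/1.49', '0.40/0.79/1.39', '0.07/0.74/1.26', '-0.30/0.63/1.16', '-0.81/0.47/1.22', '--']
-1 30 ['0.73/0.89/1.51', '0.37/0.91/1.42', '0.03/0.87/1.30', '-0.34/0.74/1.21', '-0.85/0.58/1.28', '--']
```

```bash
cat >> h.py <<'E'
def npose(i,hg,th,d=20):
    """grasp point at height hg on axle of nest i, tool turned th deg about the axle, leaning d deg towards vertical"""
    Rr=rackR(YAW); R=Rr@Ro.from_euler('z',th,degrees=True).as_matrix()@Ro.from_euler('y',d,degrees=True).as_matrix()@F
    return C0+Rr@[0,.115*i,hg]+R@[0,0,.019],R
def rel(a,b): # shift cm, rotvec from pose a to b
    return np.r_[(b[0]-a[0])*100,Ro.from_matrix(b[1]@a[1].T).as_rotvec()].round(3)
def st():
    s=observe(); n=rackR(YAW)[:,2]; print("t",round(s["time"],2),"tau_n",round(s["torque"]@n,3),"tau",s["torque"].round(3),"F",s["contact_force"].round(1),"open",round(s["opening"],4),"q",s["qpos"].round(2))
E
python3 - <<'E'
from h import *
for i in (0,1,-1):
    print(i)
    to(*npose(i,.11,-30)); print("down",rel(npose(i,.11,-30),npose(i,.049,-30)))
    for k in range(0,60,30):
        for a in (6,12,18,24,30): print(rel(npose(i,.049,-30+k),npose(i,.049,-30+k+a)).tolist())
E
```

```text
0
t 2.15 shift_cm [-0.48  0.71 -2.99] rot [ 0.355  0.319 -0.374]
down [ 3.498  0.07  -4.997  0.     0.     0.   ]
[-0.024, -0.061, -0.018, -0.06, -0.001, 0.086]
[-0.043, -0.125, -0.032, -0.12, -0.002, 0.172]
[-0.056, -0.191, -0.042, -0.18, -0.004, 0.257]
[-0.063, -0.258, -0.048, -0.24, -0.005, 0.343]
[-0.065, -0.326, -0.05, -0.3, -0.006, 0.429]
[0.004, -0.068, 0.002, -0.06, -0.001, 0.086]
[0.014, -0.135, 0.008, -0.12, -0.002, 0.172]
[0.03, -0.2, 0.018, -0.18, -0.004, 0.257]
[0.051, -0.263, 0.032, -0.24, -0.005, 0.343]
[0.078, -0.323, 0.05, -0.3, -0.006, 0.429]
1
t 2.15 shift_cm [-0.71 12.21 -2.99] rot [ 0.355  0.319 -0.374]
down [ 3.498  0.07  -4.997  0.     0.     0.   ]
[-0.024, -0.061, -0.018, -0.06, -0.001, 0.086]
[-0.043, -0.125, -0.032, -0.12, -0.002, 0.172]
[-0.056, -0.191, -0.042, -0.18, -0.004, 0.257]
[-0.063, -0.258, -0.048, -0.24, -0.005, 0.343]
[-0.065, -0.326, -0.05, -0.3, -0.006, 0.429]
[0.004, -0.068, 0.002, -0.06, -0.001, 0.086]
[0.014, -0.135, 0.008, -0.12, -0.002, 0.172]
[0.03, -0.2, 0.018, -0.18, -0.004, 0.257]
[0.051, -0.263, 0.032, -0.24, -0.005, 0.343]
[0.078, -0.323, 0.05, -0.3, -0.006, 0.429]
-1
t 2.15 shift_cm [ -0.25 -10.79  -2.99] rot [ 0.355  0.319 -0.374]
down [ 3.498  0.07  -4.997  0.     0.     0.   ]
[-0.024, -0.061, -0.018, -0.06, -0.001, 0.086]
[-0.043, -0.125, -0.032, -0.12, -0.002, 0.172]
[-0.056, -0.191, -0.042, -0.18, -0.004, 0.257]
[-0.063, -0.258, -0.048, -0.24, -0.005, 0.343]
[-0.065, -0.326, -0.05, -0.3, -0.006, 0.429]
[0.004, -0.068, 0.002, -0.06, -0.001, 0.086]
[0.014, -0.135, 0.008, -0.12, -0.002, 0.172]
[0.03, -0.2, 0.018, -0.18, -0.004, 0.257]
[0.051, -0.263, 0.032, -0.24, -0.005, 0.343]
[0.078, -0.323, 0.05, -0.3, -0.006, 0.429]
```

step_arm --pt "1 0 0 0 0.07 0.064 -0.075" --pt "1 0 0.2 0 0.14 0.128 -0.15" --pt "1 -0.2 0.4 -1 0.21 0.19 -0.22" --pt "1 -0.4 0.6 -2 0.28 0.255 -0.3" --pt "1 -0.5 0.7 -3 0.355 0.32 -0.374"

```text
time: 2.57
tool_pos: [0.5681, 0.0597, 0.1323]
tool_rot: [-2.842, -0.187, -0.481]
contact_force: [-0.1, -0.0, -0.1]
opening: 0.0917
grip_force: 0.0
```

step_arm --pt "1 0 0 0 0 0 0"

```text
time: 2.65
tool_pos: [0.5687, 0.0582, 0.1305]
tool_rot: [-2.843, -0.185, -0.482]
contact_force: [-0.8, -0.8, 0.2]
opening: 0.092
grip_force: 0.0
```

Run:
```python
from h import *
to(*npose(0,.11,-30)); to(*npose(0,.049,-30));st()
```

```text
t 2.65 shift_cm [-0.07  0.04 -0.03] rot [-0.003 -0.001  0.003]
t 2.65 shift_cm [ 3.43  0.11 -5.02] rot [-0.003 -0.001  0.003]
t 2.65 tau_n 0.086 tau [-0.077  0.156  0.054] F [-0.8 -0.8  0.2] open 0.092 q [-0.16  0.39  1.82  0.35  0.7   1.62]
```

Good. Next I move down, settle, and close with 40 N.

step_arm --pt "1 1.2 0 -1.7 0 0 0" --pt "1 2.3 0.1 -3.4 0 0 0" --pt "1 3.4 0.1 -5 0 0 0" --pt "1 3.4 0.1 -5 0 0 0" --grip_force 40

```text
time: 2.98
tool_pos: [0.6021, 0.0603, 0.0789]
tool_rot: [-2.847, -0.188, -0.475]
contact_force: [-0.5, -0.2, -1.5]
opening: 0.0919
grip_force: 0.0
```

step_arm --pt "0.3 0 0 0 0 0 0" --pt "0.3 0 0 0 0 0 0" --pt "0.3 0 0 0 0 0 0" --pt "0.3 0 0 0 0 0 0" --pt "0.3 0 0 0 0 0 0" --grip_force 40

```text
time: 3.4
tool_pos: [0.6026, 0.0606, 0.0812]
tool_rot: [-2.845, -0.189, -0.477]
contact_force: [-0.4, 0.1, -0.0]
opening: 0.0628
grip_force: 0.0
```

Run:
```python
from h import *
to(*npose(0,.049,-30));st()
```

```text
t 3.4 shift_cm [ 0.04 -0.13 -0.09] rot [ 0.     0.001 -0.002]
t 3.4 tau_n 0.005 tau [0.004 0.19  0.011] F [-0.4  0.1 -0. ] open 0.0628 q [-0.14  0.51  1.78  0.39  0.61  1.59]
```

step_arm --pt "0.2 0 -0.1 0 0 0 0" --pt "0.2 0 -0.1 0 0 0 0" --pt "0.2 0 -0.1 0 0 0 0" --pt "0.2 0 -0.1 0 0 0 0" --pt "0.2 0 -0.1 0 0 0 0"

```text
time: 3.82
tool_pos: [0.6025, 0.0595, 0.0803]
tool_rot: [-2.845, -0.188, -0.477]
contact_force: [-2.6, -0.3, 2.3]
opening: 0.0428
grip_force: 40.0
```

Run:
```python
from h import *
to(*npose(0,.049,-30));st()
```

```text
t 3.82 shift_cm [ 0.05 -0.02  0.  ] rot [-0.    -0.    -0.002]
t 3.82 tau_n 0.135 tau [-0.213  0.328  0.02 ] F [-2.6 -0.3  2.3] open 0.0428 q [-0.14  0.51  1.78  0.39  0.61  1.58]
```

step_arm --pt "0.2 -0.02 -0.06 -0.02 -0.06 -0.001 0.086" --pt "0.2 -0.04 -0.125 -0.03 -0.12 -0.002 0.172" --pt "0.2 -0.06 -0.19 -0.04 -0.18 -0.004 0.257" --pt "0.2 -0.06 -0.26 -0.05 -0.24 -0.005 0.343" --pt "0.2 -0.065 -0.326 -0.05 -0.3 -0.006 0.429"

```text
time: 4.23
tool_pos: [0.602, 0.0561, 0.0799]
tool_rot: [3.139, -0.261, 0.026]
contact_force: [-1.0, -0.7, 2.3]
opening: 0.0436
grip_force: 40.0
```

```bash
python3 -c "
from h import *
to(*npose(0,.049,0));st()"
```

```text
t 4.23 shift_cm [ 0.03 -0.01 -0.01] rot [ 0.003 -0.001 -0.005]
t 4.23 tau_n -0.104 tau [ 0.025  0.364 -0.104] F [-1.  -0.7  2.3] open 0.0436 q [-0.04  0.52  1.73  0.02  0.63  1.49]
```

step_arm --pt "0.2 0 -0.07 0 -0.06 -0.001 0.086" --pt "0.2 0.014 -0.135 0.01 -0.12 -0.002 0.172" --pt "0.2 0.03 -0.2 0.02 -0.18 -0.004 0.257" --pt "0.2 0.05 -0.263 0.03 -0.24 -0.005 0.343" --pt "0.2 0.08 -0.323 0.05 -0.3 -0.006 0.429"

```text
time: 4.65
tool_pos: [0.6032, 0.053, 0.0807]
tool_rot: [2.843, -0.186, 0.524]
contact_force: [-1.9, -2.7, 2.4]
opening: 0.0432
grip_force: 40.0
```

```bash
python3 -c "
from h import *
to(*npose(0,.049,30));st()"
```

```text
t 4.65 shift_cm [-0.01 -0.02 -0.04] rot [ 0.003 -0.    -0.005]
t 4.65 tau_n 0.01 tau [-0.44   0.182 -0.294] F [-1.9 -2.7  2.4] open 0.0432 q [ 0.06  0.53  1.75 -0.33  0.59  1.39]
```

step_arm --pt "0.2 0 0 0 0 0 0" --pt "0.2 0 0 0 0 0 0"

```text
time: 4.82
tool_pos: [0.6028, 0.0532, 0.0804]
tool_rot: [2.846, -0.187, 0.519]
contact_force: [-1.5, -1.2, 2.8]
opening: 0.0433
grip_force: 40.0
```

```bash
python3 -c "
from h import *
to(*npose(0,.049,30));st()"
```

```text
t 4.82 shift_cm [ 0.03 -0.04 -0.01] rot [-0.    -0.001 -0.001]
t 4.82 tau_n 0.059 tau [-0.21   0.178 -0.073] F [-1.5 -1.2  2.8] open 0.0433 q [ 0.06  0.53  1.75 -0.33  0.59  1.39]
```

```bash
cat >> h.py <<'E'
_st=st
def st():
    _st(); s=observe(); u=-Ro.from_euler('xyz',s["tool_rot"]).as_matrix()[:,2]; print("   tau.u %.3f"%(s["torque"]@u))
E
python3 - <<'E'
from h import *
print("from 0 up to 1 up",rel(npose(0,.11,30),npose(1,.11,30)))
for k in (30,0):
    for a in (6,12,18,24,30): print(rel(npose(1,.049,k),npose(1,.049,k-a)).tolist())
E
```

```text
from 0 up to 1 up [-0.23  11.498  0.     0.     0.     0.   ]
[-0.027, 0.06, -0.018, 0.06, 0.001, -0.086]
[-0.048, 0.123, -0.032, 0.12, 0.002, -0.172]
[-0.063, 0.189, -0.042, 0.18, 0.004, -0.257]
[-0.074, 0.256, -0.048, 0.24, 0.005, -0.343]
[-0.078, 0.323, -0.05, 0.3, 0.006, -0.429]
[0.002, 0.068, 0.002, 0.06, 0.001, -0.086]
[0.009, 0.135, 0.008, 0.12, 0.002, -0.172]
[0.022, 0.201, 0.018, 0.18, 0.004, -0.257]
[0.041, 0.265, 0.032, 0.24, 0.005, -0.343]
[0.065, 0.326, 0.05, 0.3, 0.006, -0.429]
```

step_arm --pt "1 0 0 0 0 0 0" --pt "1 0 0 0 0 0 0" --pt "1 0 0 0 0 0 0" --pt "1 0 0 0 0 0 0" --pt "1 -0.6 0 0.8 0 0 0"

```text
time: 5.23
tool_pos: [0.5963, 0.053, 0.0869]
tool_rot: [2.847, -0.185, 0.519]
contact_force: [-1.2, 0.5, 0.1]
opening: 0.0723
grip_force: 0.0
```

step_arm --pt "1 -0.9 0 1.3 0 0 0" --pt "1 -1.9 0 2.7 0 0 0" --pt "1 -2.8 0 4 0 0 0" --pt "1 -2.9 3.3 4.1 0 0 0" --pt "1 -3 7 4.1 0 0 0"

```text
time: 5.65
tool_pos: [0.5667, 0.1221, 0.1312]
tool_rot: [2.845, -0.189, 0.516]
contact_force: [0.5, 0.4, -0.1]
opening: 0.092
grip_force: 0.0
```

step_arm --pt "1 -0.1 3.5 0 0 0 0" --pt "1 -0.1 4.5 0 0 0 0" --pt "1 -0.1 4.5 0 0 0 0"

```text
time: 5.9
tool_pos: [0.5653, 0.1707, 0.1296]
tool_rot: [2.846, -0.188, 0.523]
contact_force: [-0.3, -0.1, -0.2]
opening: 0.0917
grip_force: 0.0
```

Run:
```python
from h import *
to(*npose(1,.11,30)); to(*npose(1,.049,30));st()
im=read_camera("wrist"); cv2.imwrite("pics/w2.png",im[:,:,::-1])
```

```text
t 5.9 shift_cm [ 0.05 -0.36  0.06] rot [-0.001 -0.001 -0.005]
t 5.9 shift_cm [ 3.55 -0.29 -4.93] rot [-0.001 -0.001 -0.005]
t 5.9 tau_n -0.008 tau [0.039 0.124 0.02 ] F [-0.3 -0.1 -0.2] open 0.0917 q [ 0.29  0.46  1.7  -0.36  0.77  1.6 ]
   tau.u 0.027
```

View pics/w2.png

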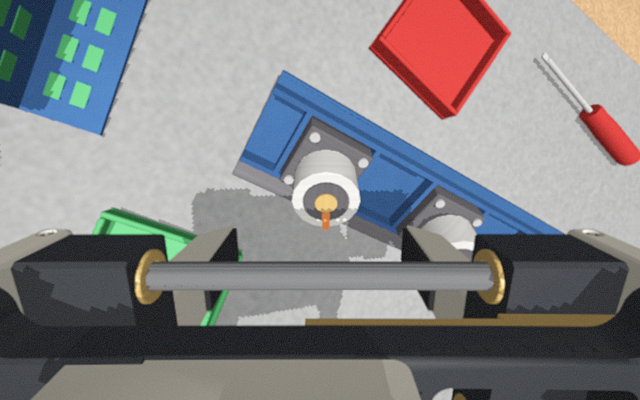

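The picture shows the wheel of nest 0 (y +115) at (325,200), centred between the fingers, with the coupon well clear at the upper left. I descend, grip and turn the other way, finishing slowly.

step_arm --pt "1 1.2 -0.2 -1.6 0 0 0" --pt "1 2.4 -0.3 -3.3 0 0 0" --pt "0.2 3.5 -0.3 -4.9 0 0 0" --pt "0.2 3.5 -0.3 -4.9 0 0 0" --pt "0.2 3.5 -0.3 -4.9 0 0 0"

```text
time: 6.37
tool_pos: [0.6001, 0.1633, 0.0793]
tool_rot: [2.847, -0.184, 0.518]
contact_force: [0.4, -0.9, -0.1]
opening: 0.0761
grip_force: 0.0
```

step_arm --pt "0.2 0 0 0 0 0 0" --pt "0.2 0 0 0 0 0 0" --pt "0.2 0 0 0 0 0 0" --pt "0.2 0 0 0 0 0 0" --pt "0.2 0 0 0 0 0 0"

```text
time: 6.78
tool_pos: [0.6002, 0.1656, 0.0806]
tool_rot: [2.847, -0.187, 0.52]
contact_force: [-4.7, 5.1, 4.2]
opening: 0.0432
grip_force: 40.4
```

step_arm --pt "0.2 0 0 0 0 0 0" --pt "0.2 0 0 0 0 0 0"

```text
time: 6.95
tool_pos: [0.6002, 0.1657, 0.0806]
tool_rot: [2.846, -0.187, 0.52]
contact_force: [-5.2, 3.7, 4.7]
opening: 0.0431
grip_force: 40.0
```

```bash
python3 -c "
from h import *
to(*npose(1,.049,30));st()"
```

```text
t 6.95 shift_cm [ 0.06  0.21 -0.04] rot [-0.    -0.001 -0.002]
t 6.95 tau_n -0.236 tau [0.417 0.751 0.015] F [-5.2  3.7  4.7] open 0.0431 q [ 0.27  0.57  1.66 -0.38  0.69  1.61]
   tau.u 0.013
```

step_arm --pt "0.2 0 0.26 0 0.06 0.001 -0.086" --pt "0.2 0 0.32 0 0.12 0.002 -0.172" --pt "0.2 0 0.39 0 0.18 0.004 -0.257" --pt "0.2 -0.02 0.45 0 0.24 0.005 -0.343" --pt "0.2 -0.02 0.52 -0.05 0.3 0.006 -0.429"

```text
time: 7.37
tool_pos: [0.6, 0.1702, 0.0805]
tool_rot: [-3.139, -0.26, 0.018]
contact_force: [-9.4, 0.4, 10.5]
opening: 0.0434
grip_force: 40.0
```

```bash
python3 -c "
from h import *
to(*npose(1,.049,0));st()"
```

```text
t 7.37 shift_cm [ 0.    0.08 -0.07] rot [-0.002 -0.001  0.001]
t 7.37 tau_n 0.374 tau [-0.211  1.074  0.325] F [-9.4  0.4 10.5] open 0.0434 q [ 0.17  0.55  1.67 -0.06  0.67  1.77]
   tau.u 0.360
```

step_arm --pt "0.2 0 0.07 0 0.06 0.001 -0.086" --pt "0.2 0.01 0.135 0.01 0.12 0.002 -0.172" --pt "0.2 0.02 0.2 0.02 0.18 0.004 -0.257" --pt "0.2 0.03 0.22 0.02 0.2 0.004 -0.286" --pt "0.2 0.035 0.245 0.025 0.22 0.005 -0.314"

```text
time: 7.78
tool_pos: [0.6003, 0.1729, 0.0808]
tool_rot: [-2.919, -0.22, -0.348]
contact_force: [-6.1, -0.0, 7.7]
opening: 0.0432
grip_force: 40.0
```

```bash
python3 -c "
from h import *
st()"
```

```text
t 7.78 tau_n 0.316 tau [0.068 0.748 0.443] F [-6.1 -0.   7.7] open 0.0432 q [0.1  0.53 1.72 0.19 0.6  1.86]
   tau.u 0.302
```

step_arm --pt "0.2 0.01 0.02 0 0.02 0 -0.028" --pt "0.2 0.02 0.04 0.01 0.04 0 -0.057" --pt "0.2 0.02 0.06 0.02 0.06 0.001 -0.086" --pt "0.2 0.03 0.08 0.02 0.08 0.001 -0.115"

```text
time: 8.12
tool_pos: [0.6007, 0.1738, 0.081]
tool_rot: [-2.845, -0.187, -0.477]
contact_force: [-6.5, 0.0, 9.4]
opening: 0.0436
grip_force: 40.0
```

```bash
python3 -c "
from h import *
to(*npose(1,.049,-30));st()"
```

```text
t 8.12 shift_cm [-0.    0.04 -0.07] rot [-0.001  0.    -0.002]
t 8.12 tau_n 0.358 tau [0.068 0.74  0.495] F [-6.5  0.   9.4] open 0.0436 q [0.08 0.53 1.74 0.29 0.57 1.88]
   tau.u 0.313
```

step_arm --pt "0.2 0 0 0 0 0 0" --pt "0.2 0 0 0 0 0 0"

```text
time: 8.28
tool_pos: [0.6007, 0.1738, 0.081]
tool_rot: [-2.845, -0.187, -0.476]
contact_force: [-5.8, 0.2, 8.1]
opening: 0.0434
grip_force: 40.0
```

```bash
python3 -c "
from h import *
to(*npose(1,.049,-30));st()"
```

```text
t 8.28 shift_cm [-0.    0.05 -0.07] rot [-0.001 -0.    -0.002]
t 8.28 tau_n 0.031 tau [0.231 0.714 0.21 ] F [-5.8  0.2  8.1] open 0.0434 q [0.08 0.53 1.74 0.29 0.57 1.88]
   tau.u 0.002
```

Nest y=+115 drags about 0.33 N m (stiffest) and the middle one about 0.13. I release and go on to nest y=−115.

step_arm --pt "1 0 0 0 0 0 0" --pt "1 0 0 0 0 0 0" --pt "1 0 0 0 0 0 0" --pt "1 0 0 0 0 0 0" --pt "1 -0.6 0 0.8 0 0 0"

```text
time: 8.7
tool_pos: [0.5949, 0.1733, 0.0869]
tool_rot: [-2.846, -0.186, -0.477]
contact_force: [0.1, 0.1, 0.7]
opening: 0.0718
grip_force: 0.0
```

step_arm --pt "1 -0.9 0 1.3 0 0 0" --pt "1 -1.9 0 2.7 0 0 0" --pt "1 -2.8 0 4.1 0 0 0" --pt "1 -2.8 -3.5 4.1 0 0 0" --pt "1 -2.7 -7 4.1 0 0 0"

```text
time: 9.12
tool_pos: [0.5676, 0.1046, 0.1308]
tool_rot: [-2.844, -0.19, -0.473]
contact_force: [1.0, -0.4, 0.5]
opening: 0.0917
grip_force: 0.0
```

step_arm --pt "1 0.1 -3.5 0 0 0 0" --pt "1 0.2 -7 0 0 0 0" --pt "1 0.3 -10.5 0 0 0 0" --pt "1 0.3 -14 0 0 0 0" --pt "1 0.4 -15.8 0 0 0 0"

```text
time: 9.53
tool_pos: [0.572, -0.058, 0.1298]
tool_rot: [-2.846, -0.189, -0.479]
contact_force: [0.7, -0.9, 0.1]
opening: 0.0917
grip_force: 0.0
```

step_arm --pt "1 0 0 0 0 0 0"

```text
time: 9.62
tool_pos: [0.5726, -0.0584, 0.1297]
tool_rot: [-2.846, -0.19, -0.482]
contact_force: [-0.6, -0.3, -0.4]
opening: 0.092
grip_force: 0.0
```

Run:
```python
from h import *
to(*npose(-1,.049,-30));st()
```

```text
t 9.62 shift_cm [ 3.27  0.27 -4.94] rot [0.001 0.001 0.003]
t 9.62 tau_n 0.046 tau [-0.036  0.229  0.035] F [-0.6 -0.3 -0.4] open 0.092 q [-0.39  0.41  1.77  0.4   0.78  1.37]
   tau.u 0.003
```

step_arm --pt "1 1.1 0.1 -1.6 0 0 0" --pt "1 2.2 0.3 -3.3 0 0 0" --pt "0.2 3.3 0.3 -4.9 0 0 0" --pt "0.2 3.3 0.3 -4.9 0 0 0" --pt "0.2 3.3 0.3 -4.9 0 0 0"

```text
time: 10.03
tool_pos: [0.6044, -0.0502, 0.0796]
tool_rot: [-2.845, -0.185, -0.476]
contact_force: [0.1, -0.2, 0.9]
opening: 0.0759
grip_force: 0.0
```

step_arm --pt "0.2 0 0 0 0 0 0" --pt "0.2 0 0 0 0 0 0" --pt "0.2 0 0 0 0 0 0" --pt "0.2 0 0 0 0 0 0" --pt "0.2 0 0 0 0 0 0"

```text
time: 10.45
tool_pos: [0.6039, -0.0531, 0.0803]
tool_rot: [-2.849, -0.188, -0.476]
contact_force: [-11.9, -15.3, 4.1]
opening: 0.0435
grip_force: 40.5
```

step_arm --pt "0.2 0 0 0 0 0 0" --pt "0.2 0 0 0 0 0 0"

```text
time: 10.62
tool_pos: [0.6039, -0.0532, 0.0802]
tool_rot: [-2.848, -0.187, -0.477]
contact_force: [-8.8, -9.9, 3.2]
opening: 0.0433
grip_force: 40.0
```

```bash
python3 -c "
from h import *
to(*npose(-1,.049,-30));st()"
```

```text
t 10.62 shift_cm [ 0.13 -0.25  0.  ] rot [ 0.002 -0.001 -0.001]
t 10.62 tau_n 0.618 tau [-1.414  1.399 -0.215] F [-8.8 -9.9  3.2] open 0.0433 q [-0.36  0.53  1.74  0.43  0.7   1.36]
   tau.u -0.036
```

step_arm --pt "0.2 -0.02 -0.06 -0.02 -0.06 -0.001 0.086" --pt "0.2 -0.04 -0.125 -0.03 -0.12 -0.002 0.172" --pt "0.2 -0.06 -0.19 -0.04 -0.18 -0.004 0.257" --pt "0.2 -0.06 -0.26 -0.05 -0.24 -0.005 0.343" --pt "0.2 -0.065 -0.326 -0.05 -0.3 -0.006 0.429"

```text
time: 11.03
tool_pos: [0.6031, -0.0574, 0.0797]
tool_rot: [3.136, -0.259, 0.026]
contact_force: [-9.0, -16.6, 2.1]
opening: 0.0432
grip_force: 40.0
```

```bash
python3 -c "
from h import *
to(*npose(-1,.049,0));st()"
```

```text
t 11.03 shift_cm [ 0.16 -0.15  0.01] rot [ 0.006 -0.003 -0.005]
t 11.03 tau_n 0.759 tau [-2.516  1.525 -0.814] F [ -9.  -16.6   2.1] open 0.0432 q [-0.26  0.52  1.73  0.11  0.65  1.21]
   tau.u -0.145
```

step_arm --pt "0.2 0 -0.07 0 -0.06 -0.001 0.086" --pt "0.2 0.014 -0.135 0.01 -0.12 -0.002 0.172" --pt "0.2 0.03 -0.2 0.02 -0.18 -0.004 0.257" --pt "0.2 0.03 -0.22 0.02 -0.2 -0.004 0.286" --pt "0.2 0.035 -0.245 0.025 -0.22 -0.005 0.314"

```text
time: 11.45
tool_pos: [0.6036, -0.0605, 0.0802]
tool_rot: [2.916, -0.217, 0.391]
contact_force: [-5.9, -17.2, 2.4]
opening: 0.0431
grip_force: 40.0
```

```bash
python3 -c "
from h import *
st()"
```

```text
t 11.45 tau_n 0.715 tau [-2.996  0.976 -1.21 ] F [ -5.9 -17.2   2.4] open 0.0431 q [-0.19  0.52  1.76 -0.13  0.57  1.12]
   tau.u -0.192
```

step_arm --pt "0.2 0.01 -0.02 0 -0.02 0 0.028" --pt "0.2 0.02 -0.04 0.01 -0.04 0 0.057" --pt "0.2 0.02 -0.06 0.02 -0.06 -0.001 0.086" --pt "0.2 0.03 -0.08 0.02 -0.08 -0.001 0.115"

```text
time: 11.78
tool_pos: [0.604, -0.0615, 0.0805]
tool_rot: [2.844, -0.183, 0.519]
contact_force: [-4.9, -18.3, 2.0]
opening: 0.0439
grip_force: 40.0
```

```bash
python3 -c "
from h import *
to(*npose(-1,.049,30));st()"
```

```text
t 11.78 shift_cm [ 0.14 -0.07 -0.02] rot [ 0.004 -0.003 -0.   ]
t 11.78 tau_n 0.638 tau [-3.072  0.73  -1.361] F [ -4.9 -18.3   2. ] open 0.0439 q [-0.17  0.51  1.77 -0.23  0.54  1.09]
   tau.u -0.246
```

Sideways load from a 2.5 mm offset spoils this reading. I'll recentre while holding, then turn on slowly the same way.

step_arm --pt "0.2 0.04 -0.12 0 0 0 0" --pt "0.2 0.08 -0.25 0 0 0 0" --pt "0.2 0.08 -0.25 0 0 0 0"

```text
time: 12.03
tool_pos: [0.6041, -0.0619, 0.0802]
tool_rot: [2.847, -0.183, 0.518]
contact_force: [-7.9, -7.4, 4.5]
opening: 0.0432
grip_force: 40.0
```

```bash
python3 -c "
from h import *
to(*npose(-1,.049,30));st()
for a in (3,6,9,12,15): print(rel(npose(-1,.049,30),npose(-1,.049,30+a)).tolist())"
```

```text
t 12.03 shift_cm [ 0.13 -0.02  0.01] rot [ 0.001 -0.005  0.   ]
t 12.03 tau_n 0.131 tau [-1.118  1.103 -0.607] F [-7.9 -7.4  4.5] open 0.0432 q [-0.17  0.51  1.77 -0.22  0.54  1.09]
   tau.u -0.059
[0.015, -0.029, 0.01, -0.03, -0.001, 0.043]
[0.031, -0.056, 0.021, -0.06, -0.001, 0.086]
[0.049, -0.083, 0.033, -0.09, -0.002, 0.129]
[0.068, -0.109, 0.046, -0.12, -0.002, 0.172]
[0.087, -0.133, 0.059, -0.15, -0.003, 0.214]
```

step_arm --pt "0.2 -0.1 -0.12 0.05 0 0 0" --pt "0.2 -0.1 -0.12 0.05 0 0 0"

```text
time: 12.2
tool_pos: [0.6041, -0.062, 0.0804]
tool_rot: [2.847, -0.186, 0.519]
contact_force: [-3.4, -3.8, -1.3]
opening: 0.0432
grip_force: 40.0
```

```bash
python3 -c "
from h import *
st()"
```

```text
t 12.2 tau_n 0.028 tau [-0.429  0.71  -0.256] F [-3.4 -3.8 -1.3] open 0.0432 q [-0.17  0.51  1.78 -0.22  0.54  1.08]
   tau.u 0.004
```

step_arm --pt "0.2 0.01 -0.03 0.01 -0.03 -0.001 0.043" --pt "0.2 0.03 -0.06 0.02 -0.06 -0.001 0.086" --pt "0.2 0.05 -0.08 0.03 -0.09 -0.002 0.129"

```text
time: 12.45
tool_pos: [0.6048, -0.0631, 0.0808]
tool_rot: [2.769, -0.136, 0.663]
contact_force: [-3.9, -5.7, 1.2]
opening: 0.0432
grip_force: 40.0
```

```bash
python3 -c "
from h import *
st()"
```

```text
t 12.45 tau_n 0.074 tau [-0.873  0.587 -0.512] F [-3.9 -5.7  1.2] open 0.0432 q [-0.15  0.51  1.8  -0.35  0.49  1.07]
   tau.u -0.067
```

step_arm --pt "0.2 0.02 -0.03 0.01 -0.03 -0.001 0.043" --pt "0.2 0.04 -0.05 0.025 -0.06 -0.001 0.086"

```text
time: 12.62
tool_pos: [0.6053, -0.0637, 0.0812]
tool_rot: [2.722, -0.098, 0.754]
contact_force: [-2.7, -7.7, 0.3]
opening: 0.0432
grip_force: 40.0
```

```bash
python3 -c "
from h import *
to(*npose(-1,.049,45));st()"
```

```text
t 12.62 shift_cm [ 0.09  0.02 -0.03] rot [ 0.002 -0.003 -0.003]
t 12.62 tau_n 0.125 tau [-1.021  0.495 -0.555] F [-2.7 -7.7  0.3] open 0.0432 q [-0.13  0.51  1.82 -0.44  0.46  1.06]
   tau.u -0.037
```

step_arm --pt "0.75 0 0 0 0 0 0" --pt "0.75 0 0 0 0 0 0" --pt "0.75 0 0 0 0 0 0" --pt "0.75 -0.02 0.07 -0.02 0.07 0.001 -0.1" --pt "0.75 -0.05 0.14 -0.04 0.14 0.002 -0.2"

```text
time: 13.03
tool_pos: [0.6056, -0.0605, 0.0808]
tool_rot: [2.84, -0.185, 0.533]
contact_force: [-0.1, -0.1, -0.2]
opening: 0.0676
grip_force: 0.0
```

```bash
python3 -c "
from h import *
to(*npose(-1,.049,-30));to(*npose(-1,.049,0));to(*npose(-1,.049,31));st()"
```

```text
t 13.03 shift_cm [-0.03  0.48 -0.06] rot [ 0.607  0.014 -0.871]
t 13.03 shift_cm [-0.09  0.15 -0.11] rot [ 0.306  0.007 -0.442]
t 13.03 shift_cm [-0.01 -0.18 -0.05] rot [-0.004 -0.     0.001]
t 13.03 tau_n -0.035 tau [0.126 0.17  0.047] F [-0.1 -0.1 -0.2] open 0.0676 q [-0.17  0.51  1.78 -0.23  0.53  1.08]
   tau.u 0.035
```

step_arm --pt "0.75 0 0 0 0.06 0.001 -0.088" --pt "0.75 -0.03 0.02 0 0.12 0.003 -0.177" --pt "0.75 -0.06 0.06 -0.05 0.18 0.004 -0.265" --pt "0.75 -0.08 0.1 -0.1 0.245 0.006 -0.354" --pt "0.75 -0.09 0.15 -0.11 0.306 0.007 -0.442"

```text
time: 13.45
tool_pos: [0.6052, -0.0598, 0.08]
tool_rot: [3.142, -0.262, 0.019]
contact_force: [-0.4, 0.2, -0.5]
opening: 0.0684
grip_force: 0.0
```

step_arm --pt "0.75 0 0.07 0 0.06 0.001 -0.086" --pt "0.75 0.01 0.135 0.01 0.12 0.002 -0.172" --pt "0.75 0.02 0.2 0.02 0.18 0.004 -0.257" --pt "0.75 0.04 0.265 0.03 0.24 0.005 -0.343" --pt "0.75 0.065 0.326 0.05 0.3 0.006 -0.429"

```text
time: 13.87
tool_pos: [0.6059, -0.0568, 0.0806]
tool_rot: [-2.846, -0.188, -0.479]
contact_force: [-0.1, 0.2, 0.7]
opening: 0.0686
grip_force: 0.0
```

step_arm --pt "0.75 0 0 0 0 0 0" --pt "0.75 0 0 0 0 0 0"

```text
time: 14.03
tool_pos: [0.6052, -0.0572, 0.0801]
tool_rot: [-2.85, -0.189, -0.473]
contact_force: [1.5, 0.4, 0.1]
opening: 0.0688
grip_force: 0.0
```

```bash
python3 -c "
from h import *
to(*npose(-1,.049,-30));st()"
```

```text
t 14.03 shift_cm [0.01 0.16 0.01] rot [ 0.005 -0.001 -0.005]
t 14.03 tau_n -0.048 tau [ 0.013  0.217 -0.046] F [1.5 0.4 0.1] open 0.0688 q [-0.36  0.53  1.73  0.43  0.7   1.35]
   tau.u -0.085
```

```bash
cat > m.py <<'E'
from h import *
s=observe(); u=-Ro.from_euler('xyz',s["tool_rot"]).as_matrix()[:,2]
print("t %.2f tau.u %.3f j6 %.3f F %s"%(s["time"],s["torque"]@u,s["joint_efforts"][5],s["contact_force"].round(1)))
E
python3 m.py
```

```text
t 14.03 tau.u -0.085 j6 0.094 F [1.5 0.4 0.1]
```

step_arm --pt "0.2 0 0 0 0 0 0" --pt "0.2 0 0 0 0 0 0" --pt "0.2 0 0 0 0 0 0" --pt "0.2 0 0 0 0 0 0" --pt "0.2 0 0 0 0 0 0"

```text
time: 14.45
tool_pos: [0.6055, -0.0557, 0.0807]
tool_rot: [-2.848, -0.188, -0.473]
contact_force: [0.9, 4.9, 2.8]
opening: 0.0432
grip_force: 40.0
```

step_arm --pt "0.2 0 0 0 0 0 0" --pt "0.2 0 0 0 0 0 0"

```text
time: 14.62
tool_pos: [0.6055, -0.0557, 0.0807]
tool_rot: [-2.848, -0.188, -0.473]
contact_force: [2.4, 5.7, 3.0]
opening: 0.0432
grip_force: 40.0
```

```bash
python3 m.py
```

```text
t 14.62 tau.u 0.071 j6 0.040 F [2.4 5.7 3. ]
```

step_arm --pt "0.2 -0.01 -0.03 -0.01 -0.03 -0.0005 0.043" --pt "0.2 -0.02 -0.06 -0.02 -0.06 -0.001 0.086" --pt "0.2 -0.03 -0.09 -0.025 -0.09 -0.0015 0.129" --pt "0.2 -0.04 -0.125 -0.03 -0.12 -0.002 0.172"

```text
time: 14.95
tool_pos: [0.6051, -0.0571, 0.0804]
tool_rot: [-2.963, -0.235, -0.275]
contact_force: [0.8, 5.5, 3.1]
opening: 0.0435
grip_force: 40.0
```

```bash
python3 m.py
```

```text
t 14.95 tau.u -0.005 j6 0.268 F [0.8 5.5 3.1]
```

step_arm --pt "0.2 -0.01 -0.03 -0.005 -0.03 -0.001 0.043"

```text
time: 15.03
tool_pos: [0.6051, -0.0574, 0.0804]
tool_rot: [-2.993, -0.244, -0.225]
contact_force: [1.0, 4.4, 2.6]
opening: 0.0433
grip_force: 40.0
```

```bash
python3 m.py
```

```text
t 15.03 tau.u -0.020 j6 0.279 F [1.  4.4 2.6]
```

step_arm --pt "0.2 0 -0.03 0 -0.03 -0.001 0.043"

```text
time: 15.12
tool_pos: [0.605, -0.0577, 0.0803]
tool_rot: [-3.023, -0.251, -0.175]
contact_force: [0.3, 3.7, 2.6]
opening: 0.0435
grip_force: 40.0
```

```bash
python3 m.py
```

```text
t 15.12 tau.u 0.008 j6 0.264 F [0.3 3.7 2.6]
```

step_arm --pt "0.2 0 -0.03 0 -0.03 -0.001 0.043"

```text
time: 15.2
tool_pos: [0.605, -0.0581, 0.0803]
tool_rot: [-3.053, -0.256, -0.124]
contact_force: [0.2, 3.9, 3.3]
opening: 0.0435
grip_force: 40.0
```

```bash
python3 m.py
```

```text
t 15.20 tau.u -0.007 j6 0.263 F [0.2 3.9 3.3]
```

step_arm --pt "0.2 0 -0.03 0 -0.03 -0.001 0.043"

```text
time: 15.28
tool_pos: [0.6049, -0.0584, 0.0803]
tool_rot: [-3.084, -0.26, -0.073]
contact_force: [0.5, 3.5, 2.0]
opening: 0.0433
grip_force: 40.0
```

```bash
python3 m.py
```

```text
t 15.28 tau.u 0.004 j6 0.261 F [0.5 3.5 2. ]
```

step_arm --pt "0.2 0 -0.03 0 -0.03 -0.001 0.043"

```text
time: 15.37
tool_pos: [0.6049, -0.0587, 0.0802]
tool_rot: [-3.115, -0.262, -0.022]
contact_force: [0.2, 3.2, 2.8]
opening: 0.043
grip_force: 40.0
```

```bash
python3 m.py
```

```text
t 15.37 tau.u -0.029 j6 0.257 F [0.2 3.2 2.8]
```

Nest y=−115 reads about −0.01 N m, so it is the freest, and the middle nest's roller stays. I release and go to the stiffest (y=+115), looking on the way.

step_arm --pt "1 0 0 0 0 0 0" --pt "1 0 0 0 0 0 0" --pt "1 0 0 0 0 0 0" --pt "1 0 0 0 0 0 0" --pt "1 -0.6 0 0.8 0 0 0"

```text
time: 15.78
tool_pos: [0.5982, -0.0598, 0.0866]
tool_rot: [-3.113, -0.259, -0.027]
contact_force: [-1.1, 0.1, 0.1]
opening: 0.0719
grip_force: 0.0
```

step_arm --pt "1 -1.5 0 2.1 0 0 0" --pt "1 -3 0 4.3 0 0 0" --pt "1 -5 3 6 0 0 0" --pt "1 -6 7 7 0 0 0" --pt "1 -6 11 7 0 0 0"

```text
time: 16.2
tool_pos: [0.5376, 0.0502, 0.1607]
tool_rot: [-3.114, -0.265, -0.029]
contact_force: [1.7, 0.9, 0.4]
opening: 0.0916
grip_force: 0.0
```

step_arm --pt "1 0 0.5 0 0 0 0" --pt "1 0 0.5 0 0 0 0"

```text
time: 16.37
tool_pos: [0.5381, 0.0574, 0.1586]
tool_rot: [-3.114, -0.262, -0.022]
contact_force: [-0.3, -0.2, -0.9]
opening: 0.0916
grip_force: 0.0
```

Run:
```python
from h import *
to(*npose(1,.11,0))
im=read_camera("wrist"); cv2.imwrite("pics/w3.png",im[:,:,::-1])
```

```text
t 16.37 shift_cm [ 2.69 11.29 -2.88] rot [-0.026  0.001  0.035]
```

View pics/w3.png

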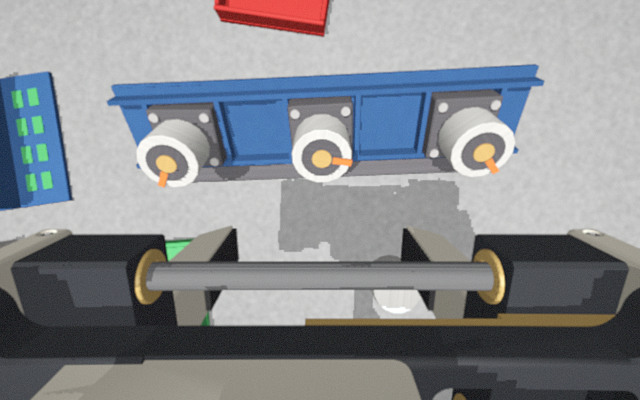

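The orange marks show the middle wheel turned about 60° and the right wheel about 94°. The left (stiffest) wheel shows about 50°, so I'll turn it another 30° the same way once I grasp it.

step_arm --pt "1 0.7 3.8 -0.5 0 0 0.01" --pt "1 1.4 7.6 -1.2 -0.02 0 0.03" --pt "1 2.7 10.9 -2.9 -0.026 0 0.035" --pt "1 2.7 11.2 -2.9 -0.026 0 0.035" --pt "1 2.7 11.2 -2.9 -0.026 0 0.035"

```text
time: 16.83
tool_pos: [0.5655, 0.1674, 0.127]
tool_rot: [3.141, -0.259, 0.018]
contact_force: [0.3, -0.6, 0.3]
opening: 0.0916
grip_force: 0.0
```

step_arm --pt "1 0 0 0 0 0 0"

```text
time: 16.92
tool_pos: [0.5656, 0.1659, 0.1283]
tool_rot: [3.141, -0.26, 0.016]
contact_force: [0.2, -0.3, 0.2]
opening: 0.0915
grip_force: 0.0
```

Run:
```python
from h import *
to(*npose(1,.049,0))
```

```text
t 16.92 shift_cm [ 3.44  0.51 -4.85] rot [ 0.    -0.002  0.004]
```

step_arm --pt "1 1.2 0.2 -1.6 0 0 0" --pt "1 2.4 0.4 -3.2 0 0 0" --pt "0.6 3.4 0.4 -4.8 0 0 0" --pt "0.6 3.4 0.4 -4.8 0 0 0" --pt "0.6 3.4 0.4 -4.8 0 0 0" --grip_force 55

```text
time: 17.33
tool_pos: [0.5995, 0.1693, 0.0806]
tool_rot: [-3.142, -0.26, 0.014]
contact_force: [1.0, -1.1, 0.1]
opening: 0.0764
grip_force: 0.0
```

step_arm --pt "0.6 0 0 0 0 0 0"

```text
time: 17.42
tool_pos: [0.5997, 0.1701, 0.0818]
tool_rot: [-3.141, -0.262, 0.015]
contact_force: [-0.5, 0.2, 0.1]
opening: 0.0695
grip_force: 0.0
```

Run:
```python
from h import *
to(*npose(1,.049,0))
```

```text
t 17.42 shift_cm [ 0.03  0.1  -0.2 ] rot [-0.     0.     0.005]
```

step_arm --pt "0.2 0 0.05 -0.1 0 0 0" --pt "0.2 0 0.05 -0.1 0 0 0" --pt "0.2 0 0.05 -0.1 0 0 0" --pt "0.2 0 0.05 -0.1 0 0 0" --pt "0.2 0 0.05 -0.1 0 0 0" --grip_force 55

```text
time: 17.83
tool_pos: [0.5996, 0.1718, 0.0804]
tool_rot: [-3.142, -0.262, 0.017]
contact_force: [-2.8, -2.7, 5.2]
opening: 0.043
grip_force: 55.0
```

step_arm --pt "0.2 0 0.07 0 0.06 0.001 -0.086" --pt "0.2 0.01 0.135 0.01 0.12 0.002 -0.172" --pt "0.2 0.02 0.2 0.02 0.18 0.004 -0.257" --pt "0.2 0.04 0.265 0.03 0.24 0.005 -0.343" --pt "0.2 0.065 0.326 0.05 0.3 0.006 -0.429"

```text
time: 18.25
tool_pos: [0.6003, 0.1752, 0.081]
tool_rot: [-2.843, -0.186, -0.485]
contact_force: [-2.6, -0.8, 4.6]
opening: 0.0432
grip_force: 55.0
```

```bash
python3 m.py
python3 - <<'E'
from h import *
s=observe(); print(s["opening"],s["grip_force"])
to(*npose(1,.049,-30))
n=rackR(YAW)[:,2]; y=rackR(YAW)[:,1]; print("lift 5cm",n*5,"35deg",y*.6109)
E
```

```text
t 18.25 tau.u 0.307 j6 0.100 F [-2.6 -0.8  4.6]
0.04324555925763901 54.99252140522003
t 18.25 shift_cm [ 0.04 -0.09 -0.07] rot [-0.003 -0.     0.006]
lift 5cm [-2.86730862 -0.05735382  4.09576022] 35deg [-0.01221719  0.61077782  0.        ]
```

step_arm --pt "0.2 -0.6 0 0.8 0 0 0" --pt "0.2 -1.4 0 2 0 0 0" --pt "0.2 -2.5 0 3.5 0 0 0" --pt "0.2 -4 0 5.5 0 0 0" --pt "0.2 -6 0 7.5 0 0 0"

```text
time: 18.67
tool_pos: [0.5391, 0.1751, 0.155]
tool_rot: [-2.848, -0.185, -0.48]
contact_force: [0.7, 0.2, -3.2]
opening: 0.0431
grip_force: 55.0
```

```bash
cat >> h.py <<'E'
def ppose(x,y,hg,phi,d=20):
    R=Ro.from_euler('z',phi,degrees=True).as_matrix()@Ro.from_euler('y',d,degrees=True).as_matrix()@F
    return np.array([x,y,.005+hg])+R@[0,0,.019],R
E
python3 - <<'E'
from h import *
s=observe(); print(s["opening"],s["grip_force"],s["contact_force"])
to(*ppose(.434,-.228,.1,-30))
im=read_camera("side"); cv2.imwrite("pics/s3.png",cv2.resize(im[120:300,180:420,::-1],(720,540)))
E
```

```text
0.04310563361160132 54.994216561317444 [ 0.73321808  0.21808384 -3.23532371]
t 18.67 shift_cm [-11.07 -39.98  -6.79] rot [-0.004  0.607 -0.018]
```

View pics/s3.png

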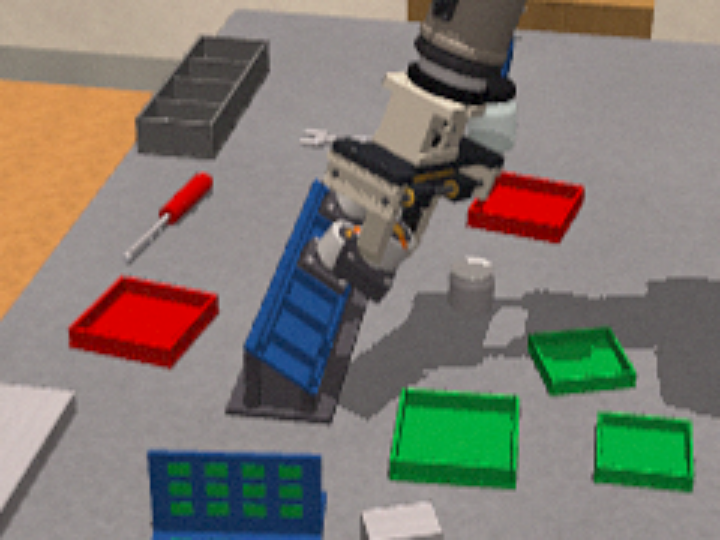

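The roller hangs clear in the gripper at about (370,265), and its nest is empty. I carry it up, bring it upright and head for the red tray.

step_arm --pt "0.2 -2 0 2 0 0 0" --pt "0.2 -4 -1 4 0 0.08 0" --pt "0.2 -6 -3 4.5 0 0.17 0" --pt "0.2 -7.5 -6 4.5 0 0.26 0" --pt "0.2 -8.5 -9 4.5 0 0.35 0"

```text
time: 19.13
tool_pos: [0.4532, 0.0849, 0.2015]
tool_rot: [-3.009, 0.127, -0.473]
contact_force: [0.9, -0.6, -4.5]
opening: 0.0431
grip_force: 55.0
```

step_arm --pt "0.2 -0.5 -3.5 0 0 0.09 0" --pt "0.2 -1 -7 0 0 0.18 0" --pt "0.2 -1.5 -10.5 0 0 0.26 -0.02" --pt "0.2 -2 -14 0 0 0.26 -0.02" --pt "0.2 -2.5 -17.5 0 0 0.26 -0.02"

```text
time: 19.55
tool_pos: [0.43, -0.0916, 0.1993]
tool_rot: [-3.137, 0.355, -0.526]
contact_force: [1.2, -0.8, -4.2]
opening: 0.0433
grip_force: 55.0
```

step_arm --pt "0.2 0 -3.5 0 0 0 0" --pt "0.2 0 -7 0 0 0 0" --pt "0.2 0 -10.5 -1 0 0 0" --pt "0.2 0 -13 -3 0 0 0" --pt "0.2 0 -13.5 -5 0 0 0"

```text
time: 19.97
tool_pos: [0.4303, -0.2294, 0.1495]
tool_rot: [-3.138, 0.35, -0.53]
contact_force: [-0.6, -0.5, -3.6]
opening: 0.0433
grip_force: 55.0
```

step_arm --pt "0.2 0 0 0 0 0 0" --pt "0.2 0 0 0 0 0 0"

```text
time: 20.13
tool_pos: [0.4295, -0.2242, 0.1496]
tool_rot: [-3.135, 0.357, -0.527]
contact_force: [0.7, 1.1, -3.7]
opening: 0.0433
grip_force: 55.0
```

Run:
```python
from h import *
s=observe(); print(s["opening"],s["grip_force"],s["contact_force"],s["qpos"].round(2))
to(*ppose(.434,-.228,.055,-30))
m=camera_model("wrist");im=np.ascontiguousarray(read_camera("wrist")[:,:,::-1])
sq=[[.434+a*.051,-.228+b*.051,.024] for a,b in[(1,1),(1,-1),(-1,-1),(-1,1)]]
cv2.polylines(im,[proj(m,sq).astype(int)],True,(0,255,255),1)
cv2.imwrite("pics/w4.png",im)
```

```text
0.043301538670902785 54.994524121284485 [ 0.68080399  1.12098324 -3.70726712] [-0.62  0.56  1.46 -0.03  1.48  1.48]
t 20.13 shift_cm [ -0.11  -0.06 -10.74] rot [-0.009 -0.003  0.006]
```

View pics/w4.png

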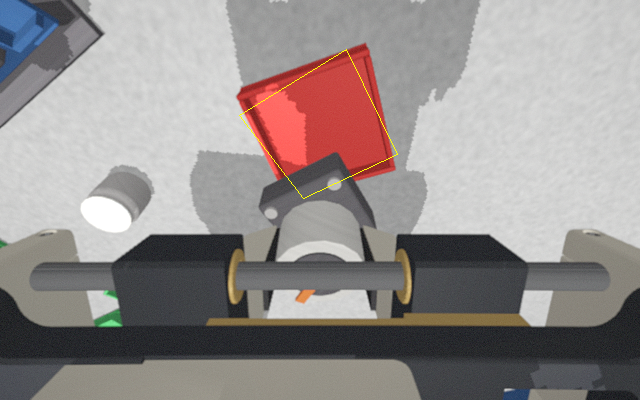

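The wrist view shows the roller upright, and the red tray centred where predicted. I descend in steps.

step_arm --pt "0.2 -0.1 -0.1 -3 0 0 0" --pt "0.2 -0.1 -0.1 -6 0 0 0" --pt "0.2 -0.1 -0.1 -8.5 0 0 0" --pt "0.2 -0.1 -0.1 -9.5 0 0 0" --pt "0.2 -0.1 -0.1 -9.5 0 0 0"

```text
time: 20.6
tool_pos: [0.4288, -0.2244, 0.0546]
tool_rot: [-3.135, 0.356, -0.526]
contact_force: [-0.0, 0.3, -3.4]
opening: 0.0433
grip_force: 55.0
```

Run:
```python
from h import *
s=observe(); print(s["contact_force"],s["qpos"].round(2))
to(*ppose(.434,-.228,.049,-30))
```

```text
[-0.04931971  0.34227781 -3.44837379] [-0.62  0.67  1.55 -0.03  1.28  1.49]
t 20.6 shift_cm [-0.05 -0.03 -1.85] rot [-0.009 -0.003  0.005]
```

step_arm --pt "0.2 0 0 -0.5 0 0 0" --pt "0.2 0 0 -1 0 0 0" --pt "0.2 0 0 -1.3 0 0 0" --pt "0.2 0 0 -1.5 0 0 0" --pt "0.2 0 0 -1.6 0 0 0"

```text
time: 21.02
tool_pos: [0.4294, -0.2259, 0.0396]
tool_rot: [-3.135, 0.352, -0.528]
contact_force: [0.1, 1.1, -3.3]
opening: 0.0432
grip_force: 55.0
```

step_arm --pt "0.2 0 0 -0.1 0 0 0" --pt "0.2 0 0 -0.1 0 0 0"

```text
time: 21.18
tool_pos: [0.4293, -0.2258, 0.0383]
tool_rot: [-3.135, 0.353, -0.528]
contact_force: [0.1, -0.1, -3.0]
opening: 0.0434
grip_force: 55.0
```

step_arm --pt "0.2 0 0 -0.1 0 0 0" --pt "0.2 0 0 -0.1 0 0 0"

```text
time: 21.35
tool_pos: [0.4293, -0.2258, 0.0382]
tool_rot: [-3.135, 0.353, -0.528]
contact_force: [-0.5, 0.8, 3.7]
opening: 0.0434
grip_force: 55.0
```

step_arm --pt "0.55 0 0 0 0 0 0" --pt "0.75 0 0 0 0 0 0" --pt "1 0 0 0 0 0 0" --pt "1 0 0 0 0 0 0" --pt "1 0 0 0 0 0 0"

```text
time: 21.77
tool_pos: [0.4292, -0.2258, 0.0372]
tool_rot: [-3.135, 0.353, -0.528]
contact_force: [-0.0, 0.4, 0.2]
opening: 0.0724
grip_force: 0.0
```

step_arm --pt "1 0.3 -0.2 0.8 0 0 0" --pt "1 1.1 -0.6 3 0 0 0" --pt "1 2.2 -1.2 6 0 0 0" --pt "1 2.5 -1 9 0 -0.1 0" --pt "1 2.5 1 11 0 -0.2 0"

```text
time: 22.18
tool_pos: [0.4572, -0.2189, 0.1495]
tool_rot: [-3.033, 0.17, -0.501]
contact_force: [-0.5, -0.4, 0.3]
opening: 0.0919
grip_force: 0.0
```

Run:
```python
from h import *
to(*npose(-1,.11,0))
im=read_camera("side"); a=cv2.resize(im[130:250,260:420,::-1],(480,360))
im=read_camera("wrist"); b=cv2.resize(im[:,:,::-1],(480,300)); cv2.imwrite("pics/p5.png",np.vstack([a[60:],b]))
```

```text
t 22.18 shift_cm [11.24 15.93 -1.97] rot [-0.211 -0.397  0.507]
```

View pics/p5.png

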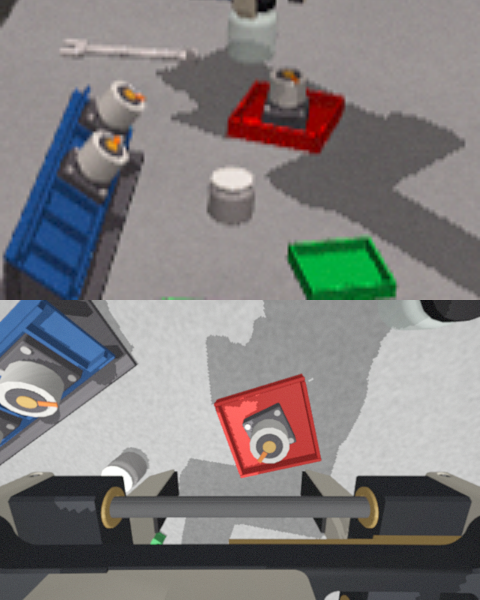

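The stiffest roller stands upright in the middle of the red tray. Next is the freest, from nest y=−115.

step_arm --pt "1 0 3 1 -0.04 -0.07 0.09" --pt "1 1 6 1.5 -0.08 -0.15 0.18" --pt "1 3 9 1.5 -0.12 -0.22 0.28" --pt "1 5 12 1.5 -0.16 -0.3 0.38" --pt "1 7 15 1.5 -0.2 -0.37 0.47"

```text
time: 22.7
tool_pos: [0.5252, -0.0645, 0.1627]
tool_rot: [-3.128, -0.224, -0.025]
contact_force: [1.1, -0.8, -0.1]
opening: 0.0919
grip_force: 0.0
```

step_arm --pt "1 2 0.5 -1 -0.01 -0.027 0.037" --pt "1 4.2 0.9 -3.5 -0.011 -0.027 0.037" --pt "1 4.2 0.9 -3.5 -0.011 -0.027 0.037" --pt "1 4.2 0.9 -3.5 -0.011 -0.027 0.037"

```text
time: 23.03
tool_pos: [0.5658, -0.0561, 0.1251]
tool_rot: [-3.136, -0.243, 0.011]
contact_force: [-1.1, -0.5, 0.3]
opening: 0.0921
grip_force: 0.0
```

Run:
```python
from h import *
to(*npose(-1,.11,0));to(*npose(-1,.049,0))
```

```text
t 23.03 shift_cm [ 0.39 -0.35  0.47] rot [-0.005 -0.019  0.008]
t 23.03 shift_cm [ 3.89 -0.28 -4.53] rot [-0.005 -0.019  0.008]
```

step_arm --pt "1 1 -0.3 -0.5 -0.005 -0.019 0.008" --pt "1 2.4 -0.3 -2.5 -0.005 -0.019 0.008" --pt "0.6 3.9 -0.3 -4.5 -0.005 -0.019 0.008" --pt "0.6 3.9 -0.3 -4.5 -0.005 -0.019 0.008" --pt "0.6 3.9 -0.3 -4.5 -0.005 -0.019 0.008"

```text
time: 23.45
tool_pos: [0.6046, -0.0602, 0.0819]
tool_rot: [3.141, -0.265, 0.019]
contact_force: [-0.1, -1.0, 0.2]
opening: 0.0763
grip_force: 0.0
```

step_arm --pt "0.6 0 0 0 0 0 0"

```text
time: 23.53
tool_pos: [0.6049, -0.0602, 0.0833]
tool_rot: [3.141, -0.267, 0.019]
contact_force: [-0.5, 0.3, 0.1]
opening: 0.0698
grip_force: 0.0
```

Run:
```python
from h import *
to(*npose(-1,.049,0))
```

```text
t 23.53 shift_cm [-0.03  0.13 -0.35] rot [0.001 0.005 0.001]
```

Next I close, lift along the normal, and rise.

step_arm --pt "0.2 0 0.1 -0.25 0 0 0" --pt "0.2 0 0.1 -0.25 0 0 0" --pt "0.2 0 0.1 -0.25 0 0 0" --pt "0.2 0 0.1 -0.25 0 0 0" --pt "0.2 0 0.1 -0.25 0 0 0" --grip_force 55

```text
time: 23.95
tool_pos: [0.6052, -0.0588, 0.0805]
tool_rot: [3.141, -0.268, 0.019]
contact_force: [-2.1, 0.3, 4.4]
opening: 0.0432
grip_force: 55.0
```

step_arm --pt "0.2 0 0 0 0 0 0" --pt "0.2 -0.6 0 0.8 0 0 0" --pt "0.2 -1.4 0 2 0 0 0" --pt "0.2 -2.5 0 3.5 0 0 0" --pt "0.2 -4 0 5.5 0 0 0"

```text
time: 24.37
tool_pos: [0.5634, -0.0584, 0.1337]
tool_rot: [-3.141, -0.263, 0.019]
contact_force: [-0.3, -0.6, -3.7]
opening: 0.0432
grip_force: 55.0
```

Run:
```python
from h import *
s=observe(); print(s["opening"],s["grip_force"],s["contact_force"])
to(*ppose(.46,.242,.12,15))
```

```text
0.04324329624559391 54.99575614929199 [-0.28989394 -0.62439785 -3.65939453]
t 24.37 shift_cm [-10.97  29.87  -2.65] rot [-0.086  0.607  0.235]
```

step_arm --pt "0.2 -2 0 2 0 0 0" --pt "0.2 -5 0 4 -0.01 0.08 0.03" --pt "0.2 -8 1.5 6 -0.02 0.17 0.06" --pt "0.2 -10 4.5 6.5 -0.03 0.26 0.1" --pt "0.2 -11 8 6.5 -0.05 0.35 0.13"

```text
time: 24.78
tool_pos: [0.4533, 0.0202, 0.2024]
tool_rot: [3.119, 0.087, 0.15]
contact_force: [0.9, 0.7, -4.0]
opening: 0.043
grip_force: 55.0
```

step_arm --pt "0.2 0 3.5 0 -0.01 0.09 0.04" --pt "0.2 0 7 0 -0.02 0.18 0.08" --pt "0.2 0 10.5 0 -0.03 0.25 0.1" --pt "0.2 0 14 0 -0.03 0.25 0.1" --pt "0.2 0 17.5 0 -0.03 0.25 0.1"

```text
time: 25.2
tool_pos: [0.4548, 0.198, 0.1987]
tool_rot: [-3.14, 0.339, 0.258]
contact_force: [1.6, -0.3, -3.6]
opening: 0.0431
grip_force: 55.0
```

step_arm --pt "0.2 0 3 -2 0 0 0" --pt "0.2 0 4.4 -5 0 0 0" --pt "0.2 0 4.4 -6 0 0 0" --pt "0.2 0 4.4 -6 0 0 0"

```text
time: 25.53
tool_pos: [0.453, 0.2398, 0.137]
tool_rot: [-3.141, 0.344, 0.259]
contact_force: [-0.4, -1.0, -2.7]
opening: 0.0432
grip_force: 55.0
```

Run:
```python
from h import *
s=observe(); print(s["opening"],s["contact_force"],s["qpos"].round(2))
to(*ppose(.46,.242,.051,15))
m=camera_model("wrist");im=np.ascontiguousarray(read_camera("wrist")[:,:,::-1])
sq=[[.46+a*.051,.242+b*.051,.024] for a,b in[(1,1),(1,-1),(-1,-1),(-1,1)]]
cv2.polylines(im,[proj(m,sq).astype(int)],True,(0,0,255),1)
cv2.imwrite("pics/w6.png",im)
```

```text
0.04315912854961458 [-0.36176374 -1.00861159 -2.73782464] [0.32 0.61 1.4  0.02 1.48 1.63]
t 25.53 shift_cm [ 0.08  0.05 -9.88] rot [-0.002  0.005  0.003]
```

View pics/w6.png

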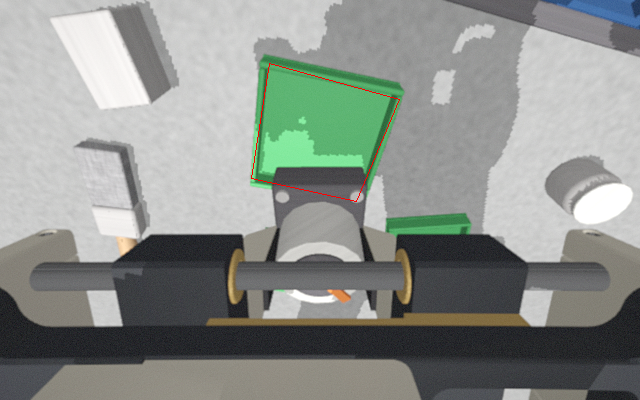

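The view shows the green tray outlined as predicted, with the roller upright and nothing in the way. I descend.

step_arm --pt "0.2 0.1 0 -3 0 0 0" --pt "0.2 0.1 0 -6 0 0 0" --pt "0.2 0.1 0 -7.8 0 0 0" --pt "0.2 0.1 0 -8.7 0 0 0" --pt "0.2 0.1 0 -9.2 0 0 0"

```text
time: 26.0
tool_pos: [0.4567, 0.2392, 0.048]
tool_rot: [-3.14, 0.337, 0.256]
contact_force: [0.4, 0.2, -2.4]
opening: 0.0432
grip_force: 55.0
```

step_arm --pt "0.2 0 0 -0.3 0 0 0" --pt "0.2 0 0 -0.3 0 0 0"

```text
time: 26.17
tool_pos: [0.4571, 0.24, 0.0457]
tool_rot: [-3.14, 0.335, 0.257]
contact_force: [0.0, 0.4, -3.6]
opening: 0.043
grip_force: 55.0
```

step_arm --pt "0.2 0 0 -0.15 0 0 0" --pt "0.2 0 0 -0.15 0 0 0"

```text
time: 26.33
tool_pos: [0.4568, 0.2403, 0.0442]
tool_rot: [-3.14, 0.335, 0.258]
contact_force: [-0.1, -0.7, -3.7]
opening: 0.043
grip_force: 55.0
```

step_arm --pt "0.2 -0.1 0 -0.3 -0.003 0.012 0" --pt "0.2 -0.15 0 -0.45 -0.003 0.012 0" --pt "0.2 -0.15 0 -0.45 -0.003 0.012 0"

```text
time: 26.58
tool_pos: [0.4545, 0.2403, 0.0385]
tool_rot: [-3.14, 0.35, 0.258]
contact_force: [1.0, 0.6, -3.9]
opening: 0.0438
grip_force: 55.0
```

step_arm --pt "0.2 0 0 -0.12 0 0 0" --pt "0.2 0 0 -0.12 0 0 0"

```text
time: 26.75
tool_pos: [0.4547, 0.2403, 0.0379]
tool_rot: [-3.14, 0.349, 0.258]
contact_force: [-1.0, 0.2, 0.2]
opening: 0.0433
grip_force: 55.0
```

step_arm --pt "0.2 0 0 -0.1 0 0 0" --pt "0.2 0 0 -0.1 0 0 0"

```text
time: 26.92
tool_pos: [0.4546, 0.2404, 0.0378]
tool_rot: [-3.14, 0.349, 0.258]
contact_force: [-2.8, 0.8, 6.3]
opening: 0.0433
grip_force: 55.0
```

Contact. I release and retreat.

step_arm --pt "0.55 0 0 0 0 0 0" --pt "0.75 0 0 0 0 0 0" --pt "1 0 0 0 0 0 0" --pt "1 0 0 0 0 0 0" --pt "1 0 0 0 0 0 0"

```text
time: 27.33
tool_pos: [0.4548, 0.2402, 0.0365]
tool_rot: [-3.14, 0.349, 0.258]
contact_force: [-0.6, 0.3, -0.3]
opening: 0.0718
grip_force: 0.0
```

step_arm --pt "1 0.3 0.1 0.8 0 0 0" --pt "1 1.1 0.3 3 0 0 0" --pt "1 2.2 0.6 6 0 0 0" --pt "1 2 0.3 9.5 0 0 0" --pt "1 0 -1 13 0 0 0"

```text
time: 27.75
tool_pos: [0.4574, 0.2313, 0.1673]
tool_rot: [-3.14, 0.346, 0.258]
contact_force: [-0.7, -0.9, 1.7]
opening: 0.0916
grip_force: 0.0
```

step_arm --pt "1 -4 -1 1 0 0 0" --pt "1 -7 -2 2 0 0 0" --pt "1 -7 -2 2 0 0 0" --pt "1 -7 -2 2 0 0 0"

```text
time: 28.08
tool_pos: [0.3846, 0.2104, 0.1876]
tool_rot: [-3.14, 0.347, 0.258]
contact_force: [-0.3, 0.1, -1.1]
opening: 0.0917
grip_force: 0.0
```

Run:
```python
from h import *
im=read_camera("side"); a=cv2.resize(im[130:310,220:420,::-1],(333,300))
im=read_camera("scene"); b=cv2.resize(im[120:320,150:510,::-1],(540,300)); cv2.imwrite("pics/p7.png",np.hstack([a,b])[:, :800])
print(observe()["time"],observe()["qvel"].round(3))
```

```text
28.1833 [-0.002  0.028 -0.01   0.    -0.002  0.   ]
```

View pics/p7.png

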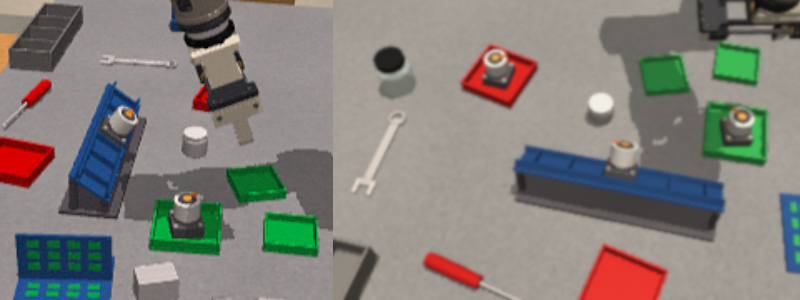

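Both rollers stand upright in the middle of their trays. The middle one is in its nest and the arm is clear of everything, so I hand in.

```bash
python3 -c "
from cell import *
print(hand_in())"
```

```text
the job is handed in; nothing more can be done
None
```

I turned all three wheels in place and handed the job in at about 28 s: the stiffest roller (nest_0, about 0.33 N m) is upright in the red tray, the freest (nest_2, about 0.01 N m) is upright in the green tray, and the middle one (nest_1, about 0.13 N m) is still in its nest; no verdict was returned.

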